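# Pull-test a drive pod: clutch collar, ballast and spring gauge

## Task

Pull-test the robot's drive pod: turn its slip-clutch collar to 6 and lay every yellow ballast bar on the pod's deck, then draw the spring gauge out by its green handle until the orange ring on the rod stands in the mouth of the tube, hold it there for two seconds without ever running into the red, and let it go fully home. Then put all the bars away in the blue tray and back the clutch collar off to 1. Leave the other tools on the bench where they are.

Things in the scene. Friction and masses are not known exactly. Their poses are not given: they have to be found in the camera images.
- rig: pull-test rig, fixed to the bench: aluminium plate, drive pod (orange wheels, grey gearbox, red motor) at its left end, white tube spring gauge at its right end. Origin under the plate; y axis along the rig towards the pod, z up; the gauge pulls out along its -y. The bench is z = 0, the plate's top 12 mm above it. Deck and gearbox do not give
- clutch_grip (a point): on the vertical axis of the slip-clutch collar on the gearbox, where to put the TCP, 167 mm above the bench. Fluted grey sleeve, 50 mm diameter, 143 to 183 mm above the bench, on a black skirt of 100 mm diameter (top at 143 mm) with white numerals 1 to 8. The number at the fixed red pointer (at +x of the rig, 58 mm from the axis, no higher than the skirt) is the setting. Axes as the rig's
- clutch (a joint): angle of the collar (rad): number N is at (N - 1) x 0.5236, so 1 is at 0 (an end stop), 6 at 2.618, 8 at 3.665 (the other stop). It grows as the collar is turned clockwise seen from above. A spring detent pulls the collar into each number; turning over a detent takes about 0.2 N m
- deck (a point): centre of the floor of the pod's ballast deck, 74 mm above the bench; axes as the rig's. Black floor 104 (x) by 182 mm (y) inside a blue rim 8 mm high. The collar's axis lies 170 mm from here along +y. Three bars fit side by side, lengthwise along x and 58 mm apart, with room for the fingers
- gauge_handle (a point): middle of the green crossbar of the gauge's D-handle: level bar along the rig's x, 16 mm diameter, 70 mm clear between the side arms, axis 55 mm above the bench (43 mm above the plate). A gap of 53 mm lies between it and the black yoke. It moves with the rod. Axes as the rig's
- gauge (a joint): how far the gauge's rod is drawn out (m): 0 is home, the yoke at the tube's mouth. A spring pulls it home with 2 N there and 0.2 N per mm more (12 N at 50 mm). The orange ring is 10 mm wide; its middle is at the mouth at 0.050. The red band comes out of the mouth from 0.068 on. Black rings every 10 mm. Stop at 0.085
- gauge_mouth (a point): centre of the mouth of the gauge's tube (tube 40 mm in diameter), where the rings are read
- bar1: ballast bar, steel, 60 x 30 x 30 mm, 0.42 kg, yellow with two black bands; origin at its centre, x along its 60 mm length. It may lie on any of its long faces. Two or three of the four bars are there in any run, starting flat on the teal mat; one that is absent reads None from the start
- bar2: ballast bar, steel, 60 x 30 x 30 mm, 0.42 kg, yellow with two black bands; origin at its centre, x along its 60 mm length. It may lie on any of its long faces. Two or three of the four bars are there in any run, starting flat on the teal mat; one that is absent reads None from the start
- bar3: ballast bar, steel, 60 x 30 x 30 mm, 0.42 kg, yellow with two black bands; origin at its centre, x along its 60 mm length. It may lie on any of its long faces. Two or three of the four bars are there in any run, starting flat on the teal mat; one that is absent reads None from the start
- bar4: ballast bar, steel, 60 x 30 x 30 mm, 0.42 kg, yellow with two black bands; origin at its centre, x along its 60 mm length. It may lie on any of its long faces. Two or three of the four bars are there in any run, starting flat on the teal mat; one that is absent reads None from the start
- mat: teal rubber mat, 150 (x) by 220 (y) by 3 mm, fixed, on which the bars start; origin under its centre. It lies to one side in front of the rig, the tray to the other
- tray: blue open tray for the bars, fixed to the bench, 120 (x) by 210 (y) by 20 mm high, walls 4 mm, floor 4 mm above the bench; origin under its centre. Three bars fit in it side by side, lengthwise along x, 58 mm apart
- wrench: open-end wrench, 180 mm, 8 mm thick, lying between mat and tray; not part of the job
- driver: screwdriver with a teal handle, 200 mm, to the right of the rig; not part of the job
- pliers: pliers with teal handles, 190 mm, to the left; not part of the job
There are look-alikes about, which are no part of the job. What is shaped like the bar2 but pink or purple is not meant.

How it is judged:
By the outcome, as a careful person would: the job done as asked, in the order asked, and still so for the second after the job is handed in, with the robot touching nothing.
Of bar1, bar2, bar3, bar4 only 2 to 3 are there at a start; the rules pass over those that are not, and their reading is None.
At some moment in a run one of bar1, bar2, bar3, bar4 may be knocked a few centimetres aside while the robot is not near it.
Once in a run the grip may slacken for a moment while it holds something.
It also fails if it takes over 210 s, if anything falls off the work surface, if the arm or the gripper's body presses on something with over 40 N, if the wrist force passes 120 N, or if a joint passes its speed limit or range.

## Robot

A 6-joint arm with a two-finger parallel gripper is mounted at the origin on the work surface. World frame = base frame: x ahead of the robot, y to its left, z up, the work surface at z = 0. Lengths are in mm, angles in degrees, forces in N, time in s.
With the tool pointing down it reaches from about 350 to 850 mm from the base axis. Payload 8.1 kg.
Tool frame: the origin (TCP) lies between the finger pads, 19 mm behind the fingertips; this is the grasp point; z points along the fingers, y is the line along which they close (so a half turn about z gives the same grasp; the last joint's range is limited). The gripper opens to 85 mm and grips with 20 to 120 N. Pads are 22 mm wide; open, the fingers measure 114 mm over their backs; the gripper's body (76 mm by 85 mm) begins 54 mm behind the grasp point. The pads swing forward as they close: fully open they stand 13 mm farther back than shut.
Start: joints at [71.024, 7.471, 85.268, -0, 87.261, -4.893], TCP at [145.977, 581.976, 249.992] pointing down, gripper open.
Joint ranges: [-169.43, 169.43], [-51.17, 129.36], [1.28, 143.12], [-76.62, 256.62], [0, 156.53], [-152.29, 152.29]. Speed limits (degrees/s): [136.94, 136.94, 159.86, 180, 180, 180].

## Interface

Orientations are given as [roll, pitch, yaw] about the fixed x, y, z axes, in that order (R = Rz(yaw) Ry(pitch) Rx(roll)).
In Python, from bench import sensors, optics, r gives the robot as it stands.
- The arm moves only by the tool apply_moves, never from a script. Its argument "targets" is a list of rows, each a list of 7 numbers: the shift along the tool's x, y, z in mm, then the turn, a rotation vector about the tool's x, y, z in rad, then the closure, from 0 (fully open) to 1 (shut). In form: [[x, y, z, wx, wy, wz, claw], ...]. A call has 1 to 20 rows; each row shifts and turns the commanded pose from where the row before left it, along the tool's axes as they then stand; what a row does not reach is not made up. A row lasts 1/8 s, in which the tool goes at most 62.5 mm and 10.7 degrees, less where a joint would pass 70% of its speed; a pose out of reach is approached as far as the arm can. A call is refused whole if a number of a shift passes 62.5 or a number of a turn 0.188, either way. A call with a gripper value outside its range is refused whole. The fingers move at their own pace and stop on an object; "force" is the grip in N (left out, the last holds). Time passes only in rows, so rows that do not move let the fingers close. It gives the time, the measured TCP pose, the force, the opening and the grip force at its end, in the units of the state.
- sensors.sense(): the state, without advancing time (a new reading comes with each control period).
- optics.snapshot(name): name is "side" or "top"; returns the picture (400x640x3 uint8, red, green, blue); there is no depth.
- optics.get_calibration(name): a dict with "camera_matrix" (3x3 intrinsics, pixels), "dist_coeffs" ([k1, k2, p1, p2, k3] as OpenCV has them; the pictures are not rectified), "pose" (4x4, takes a point from camera to world coordinates). Camera axes: x right, y down, z forward; pixel columns grow to the right and rows downward; lengths in mm; the calibration is good to about 2 mm. A picture is of the moment at which its call begins. get_calibration takes no time and is no camera call.
- r.hand_in(): hands the job in; it is judged then, once.
The state is a dict: "time": time; "joint_pos": joint angles; "qd": joint speeds; "joint_efforts": joint torques, N m; "tool_pos": TCP position; "tcp_rot": TCP orientation; "ft_force": force on the tool from outside, world axes, zero at the start; "wrist_torque": the same for the moment, N m; "finger_gap": finger opening in mm; "grip_force": force on a finger pad.
Only numpy, scipy, OpenCV 4.12 (cv2) and the standard library are available. Lean on these libraries where they do the work, as an engineer would, in place of code of your own. Each camera call takes 0.05 s, during which the arm holds its last target. There are 200 camera calls.

## Working session

There is one attempt and no reset: what is moved stays moved. The work goes in short steps, Python scripts to look and compute and a tool call to move; the robot and the scene stay as the last step left them, time stands still between calls to the robot, and variables do not carry over. Pictures are saved under pics/ and viewed, at most 14 in all, crops included, and the job is handed in when it is done.

Besides the shell and the picture viewer there is one more tool, called after "Emit:" in YAML: its name, and indented under it one key for each argument. apply_moves: Moves the arm, as the interface text tells. Its arguments: {"type":"object","properties":{"targets":{"type":"array"},"force":{"type":"number"}},"required":["targets"]}

```bash
ls; mkdir -p pics; python3 - <<'E'
from bench import sensors, optics, r
import cv2
s=sensors.sense(); print(s)
for n in("side","top"):
    im=optics.snapshot(n); cv2.imwrite(f"pics/{n}0.png",im[:,:,::-1]); print(n,optics.get_calibration(n))
E
```

```text
pics
{'time': 0.0, 'joint_pos': array([ 7.10250531e+01,  7.51724357e+00,  8.53297473e+01,  7.37140002e-04,
        8.72630282e+01, -4.89363546e+00]), 'qd': array([ 0.04350016, -0.02170321, -0.04108659,  0.00492595,  0.00088249,
        0.04093028]), 'joint_efforts': array([-6.50436832e-04, -5.69412911e+01, -5.00537503e+01, -1.72397113e-04,
        1.49606791e-02, -5.88886550e-06]), 'tool_pos': array([145.78638983, 581.47379072, 248.91767105]), 'tcp_rot': array([-1.79890445e+02, -1.01188538e-02,  1.65918643e+02]), 'ft_force': array([ 0.23464889, -0.23583312,  0.70310199]), 'wrist_torque': array([ 0.01773721,  0.05639331, -0.00664064]), 'grip_force': 0.0, 'finger_gap': 85.85506904553338}
side {'camera_matrix': array([[410.29887129,   0.        , 319.23986979],
       [  0.        , 410.29887129, 210.14208147],
       [  0.        ,   0.        ,   1.        ]]), 'dist_coeffs': array([0.00707558, 0.        , 0.        , 0.        , 0.        ]), 'pose': array([[ 8.61946081e-01, -2.94671679e-01,  4.12574303e-01,
        -7.09851963e+01],
       [-5.06707212e-01, -5.28328804e-01,  6.81260945e-01,
        -7.83552107e+02],
       [ 1.72265815e-02, -7.96264577e-01, -6.04703207e-01,
         8.30129283e+02],
       [ 0.00000000e+00,  0.00000000e+00,  0.00000000e+00,
         1.00000000e+00]])}
top {'camera_matrix': array([[460.10839457,   0.        , 325.11646894],
       [  0.        , 460.10839457, 196.59412816],
       [  0.        ,   0.        ,   1.        ]]), 'dist_coeffs': array([-0.13742132,  0.        ,  0.        ,  0.        ,  0.        ]), 'pose': array([[ 8.04566081e-02, -9.75882135e-01,  2.02930511e-01,
         1.53547651e+02],
       [-9.96754942e-01, -7.82577950e-02,  1.88494951e-02,
         8.56560451e+00],
       [-2.51399117e-03, -2.03788557e-01, -9.79011698e-01,
         1.55396152e+03],
       [ 0.00000000e+00,  0.00000000e+00,  0.00000000e+00,
         1.00000000e+00]])}
```

View pics/side0.png

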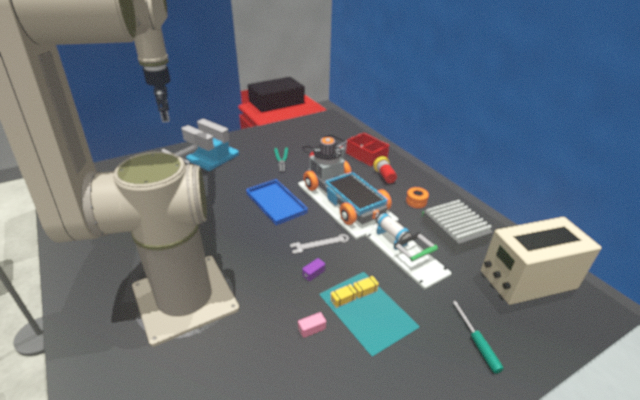

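View pics/top0.png

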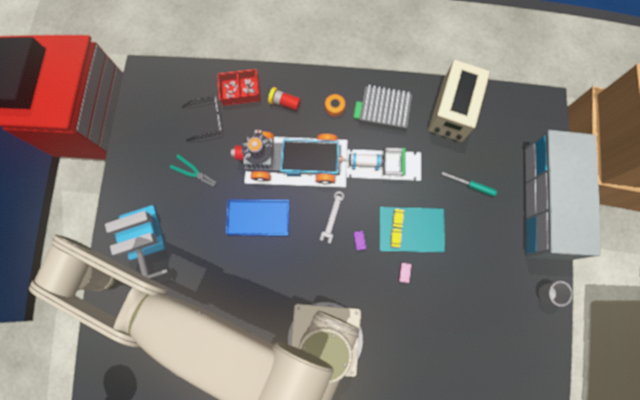

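The side view shows the rig, with the pod near (345,185) and the green handle at (424,252). It also shows the tray at (277,200), the mat at (368,312) and yellow bars at (355,291). The top view shows the yellow bars at (398,228), purple at (360,240) and pink at (405,272). Purple and pink are the look-alikes, so I'm enlarging to count the yellow ones.

```bash
python3 - <<'E'
import cv2,numpy as np
a=cv2.imread("pics/top0.png");b=cv2.imread("pics/side0.png")
A=cv2.resize(a[120:260,220:460],None,fx=3.3,fy=3.3,interpolation=cv2.INTER_CUBIC)[:, :792]
cv2.imwrite("pics/c1.png",A)
B=cv2.resize(b[130:350,270:470],None,fx=2.7,fy=2.7,interpolation=cv2.INTER_CUBIC)
cv2.imwrite("pics/c2.png",B)
E
```

```text
(no output)
```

View pics/c1.png

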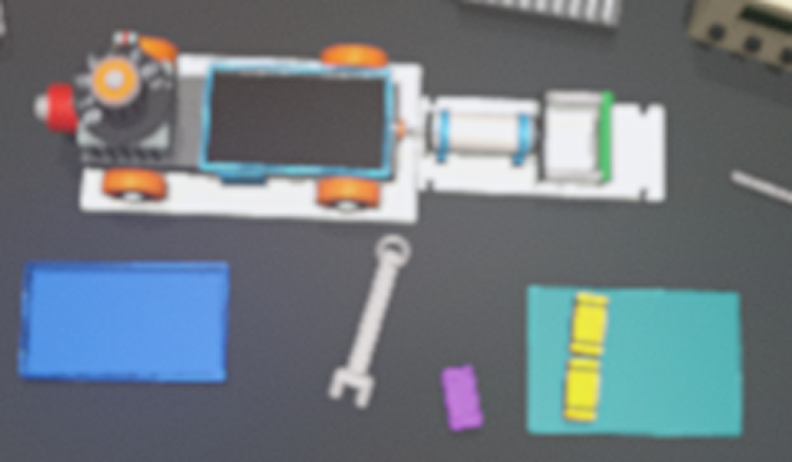

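View pics/c2.png

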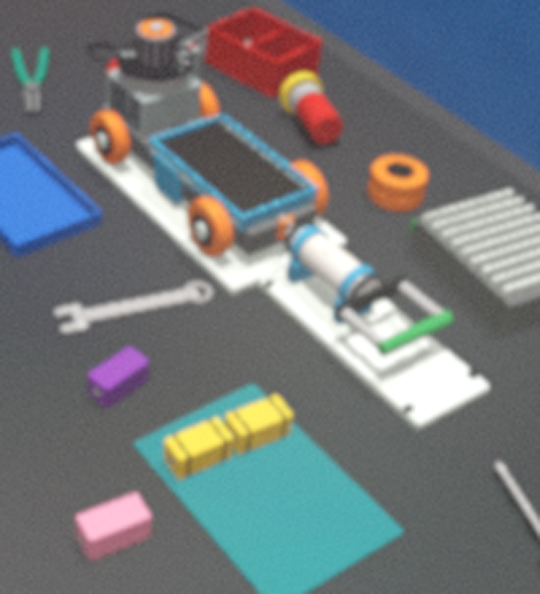

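Exactly two yellow bars are on the mat, end to end: c1 (590,323) and (583,389), which is full-frame (399,218) and (397,238). Both are yellow with black bands, as described. The purple one at (360,240) and the pink one at (405,272) are decoys. Now triangulating.

```bash
cat > h.py <<'E'
import numpy as np,cv2
from scipy.optimize import least_squares
from bench import sensors, optics, r
C={n:optics.get_calibration(n) for n in("side","top")}
def proj(n,P):
    c=C[n];M=np.linalg.inv(c["pose"])
    return cv2.projectPoints(np.atleast_2d(np.asarray(P,float)),cv2.Rodrigues(M[:3,:3])[0],M[:3,3],c["camera_matrix"],c["dist_coeffs"])[0].reshape(-1,2)
def tri(t,s):
    f=lambda P:np.r_[proj("top",P)[0]-t,proj("side",P)[0]-s]
    q=least_squares(f,[450,0,50]);return q.x,np.sqrt(2*q.cost)
def onz(n,p,z):
    q=least_squares(lambda P:proj(n,[P[0],P[1],z])[0]-p,[450,0]);return q.x
def box(cx,cy,z0,yaw,L=60,W=30,H=30):
    R=np.array([[np.cos(yaw),-np.sin(yaw)],[np.sin(yaw),np.cos(yaw)]])
    return np.array([np.r_[R@[i*L/2,j*W/2]+[cx,cy],z0+k*H] for i in(-1,1) for j in(-1,1) for k in(0,1)])
E
cat > m1.py <<'E'
from h import *
T=lambda u,v:np.array([220+u/3.3,120+v/3.3]);S=lambda u,v:np.array([270+u/2.7,130+v/2.7])
pts=dict(collar=((115,80),(157,28)),d_pp=((210,67),(222,118)),d_pm=((391,70),(313,188)),d_mm=((388,175),(242,243)),d_mp=((202,165),(153,143)),
h_p=((608,93),(449,316)),h_m=((605,182),(384,348)),barA=((590,323),(260,415)),barB=((583,389),(197,440)),
pl_r=((665,105),(488,384)),pl_b=((664,200),(420,424)),tr_br=((226,380),(20,250)),tr_tr=((229,263),(100,212)),mat_tl=((528,286),(258,384)),mat_bl=((528,432),(135,443)),mat_tr=((740,292),(403,530)))
for k,(a,b) in pts.items():
    P,e=tri(T(*a),S(*b));print(k,P.round(1),round(e,2))
for k,p in dict(tl=(25,263),tr=(229,263),bl=(20,377),br=(226,380)).items(): print("tray",k,onz("top",T(*p),20).round(1))
for k,p in dict(tl=(528,286),tr=(740,292),bl=(528,432),br=(742,436)).items(): print("mat",k,onz("top",T(*p),3).round(1))
E
python3 m1.py
```

```text
collar [590.3 267.  182.3] 1.42
d_pp [645.4 191.1  75.4] 1.31
d_pm [652.6   7.5  79.1] 0.02
d_mm [552.    2.2  39.9] 0.11
d_mp [542.  189.4  71.4] 1.12
h_p [ 655.6 -219.6   56.7] 0.71
h_m [ 563.1 -222.2   56.3] 1.9
barA [ 419.  -216.2   30.6] 1.14
barB [ 350.  -212.1   29.5] 0.66
pl_r [ 659.2 -286.    14.7] 0.22
pl_b [ 559.4 -291.3   13.4] 1.42
tr_br [335.5 149.3  10.4] 1.88
tr_tr [451.9 158.4  18.2] 0.22
mat_tl [ 461.3 -155.6   -3.2] 2.13
mat_bl [ 308.6 -163.6   -0. ] 2.02
mat_tr [ 466.8 -375.4    5.4] 0.49
tray tl [434.  370.1]
tray tr [451.  158.4]
tray bl [315.4 360.9]
tray br [330.  149.9]
mat tl [ 454.9 -152.2]
mat tr [ 466.1 -375.2]
mat bl [ 303.3 -161.1]
mat br [ 315.6 -382.2]
```

```bash
cat >> h.py <<'E'
def ymask(im,roi,k=4):
    u0,v0,u1,v1=roi;c=cv2.resize(im[v0:v1,u0:u1],None,fx=k,fy=k,interpolation=cv2.INTER_CUBIC)
    h=cv2.cvtColor(c,cv2.COLOR_RGB2HSV);m=cv2.inRange(h,(22,110,90),(36,255,255))
    return cv2.morphologyEx(m,cv2.MORPH_CLOSE,np.ones((9,9),np.uint8))>0
def fitbars(init,ims,k=4):
    """init: list of (cx,cy,z0,yaw deg); silhouette fit in both views"""
    from scipy.optimize import minimize
    init=np.array(init,float);D={}
    for n,im in ims.items():
        P=np.vstack([proj(n,box(b[0],b[1],b[2],np.radians(b[3]))) for b in init])
        u0,v0=(P.min(0)-12).astype(int);u1,v1=(P.max(0)+12).astype(int)
        D[n]=((u0,v0,u1,v1),ymask(im,(u0,v0,u1,v1),k))
    def cost(x):
        x=x.reshape(-1,3);c=0
        for n,(roi,m) in D.items():
            q=np.zeros(m.shape,np.uint8)
            for b,i in zip(x,init):
                p=((proj(n,box(b[0],b[1],i[2],np.radians(b[2])))-roi[:2]+.5)*k-.5)
                cv2.fillConvexPoly(q,cv2.convexHull((p*16).round().astype(np.int32)),1,shift=4)
            c+=(m^(q>0)).sum()/m.sum()
        return c
    x0=init[:,[0,1,3]].ravel();best=None
    for s in(6,3):
        S=np.vstack([x0]+[x0+s*np.eye(len(x0))[i] for i in range(len(x0))])
        q=minimize(cost,x0,method="Nelder-Mead",options=dict(initial_simplex=S,maxfev=900,xatol=.1,fatol=1e-4));x0=q.x
    return x0.reshape(-1,3).round(1),round(q.fun,3)
E
cat > m2.py <<'E'
from h import *
ims={n:cv2.imread(f"pics/{n}0.png")[:,:,::-1].copy() for n in C}
print(fitbars([(419,-216,3,-3),(350,-212,3,-3)],ims))
exec(open("m1.py").read().split("for k,(a,b)")[0].split("h import *")[1])
def res(x):
    dx,dy,a,w,l,hy,hl,o=x;R=np.array([[np.cos(a),-np.sin(a)],[np.sin(a),np.cos(a)]])
    L=dict(collar=(0,170,183),d_pp=(w,l,82),d_pm=(w,-l,82),d_mm=(w*-1,-l,82),d_mp=(-w,l,82),h_p=(o+hl,hy,55),h_m=(o-hl,hy,55))
    e=[]
    for k,p in L.items():
        P=np.r_[R@p[:2]+[dx,dy],p[2]]
        e+=list(proj("top",P)[0]-T(*pts[k][0]))
        if k!="d_mm": e+=list(proj("side",P)[0]-S(*pts[k][1]))
    return np.array(e)
q=least_squares(res,[598,97,.04,55,94,-318,43,0],loss="soft_l1");x=q.x
print(x.round(3),np.degrees(x[2]),q.fun.round(1))
dx,dy,a,w,l,hy,hl,o=x;R=np.array([[np.cos(a),-np.sin(a)],[np.sin(a),np.cos(a)]])
print("collar",R@[0,170]+[dx,dy],"handle",R@[o,hy]+[dx,dy])
E
python3 m2.py
```

```text
(array([[ 414.8, -213. ,   -4.8],
       [ 357.3, -209.5,   -4.1]]), np.float64(0.485))
[ 5.93784e+02  9.59920e+01  2.90000e-02  5.37480e+01  9.15120e+01
 -3.16595e+02  4.61660e+01  7.40000e+00] 1.6741214813107073 [ 0.7 -0.4 -1.2  0.2  0.9 -1.2 -0.6 -1.1  0.4  0.4 -0.2 -0.3 -0.2 -0.5
  1.  -0.1 -1.3 -1.6  0.1 -0.6 -0.4  0.3  0.6 -1.5 -1.   0.3]
collar [588.81756254 265.91895965] handle [ 610.43008497 -220.25216479]
```

```bash
python3 - <<'E'
from h import *
ims={n:cv2.imread(f"pics/{n}0.png")[:,:,::-1].copy() for n in C}
out=[]
for n,(u,v) in dict(top=(398,228),side=(355,291)).items():
    roi=(u-33,v-33,u+33,v+33);m=ymask(ims[n],roi,6)
    c=cv2.resize(ims[n][roi[1]:roi[3],roi[0]:roi[2]],None,fx=6,fy=6,interpolation=cv2.INTER_CUBIC)[:,:,::-1].copy()
    cs,_=cv2.findContours(m.astype(np.uint8),0,2);cv2.drawContours(c,cs,-1,(0,0,255),1)
    for b in [(414.8,-213,-4.8),(357.3,-209.5,-4.1)]:
        p=((proj(n,box(b[0],b[1],3,np.radians(b[2])))-roi[:2]+.5)*6-.5)
        cv2.polylines(c,[cv2.convexHull(p.round().astype(np.int32))],True,(255,0,0),1)
    out.append(c)
cv2.imwrite("pics/ov.png",np.hstack(out))
E
```

```text
(no output)
```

View pics/ov.png

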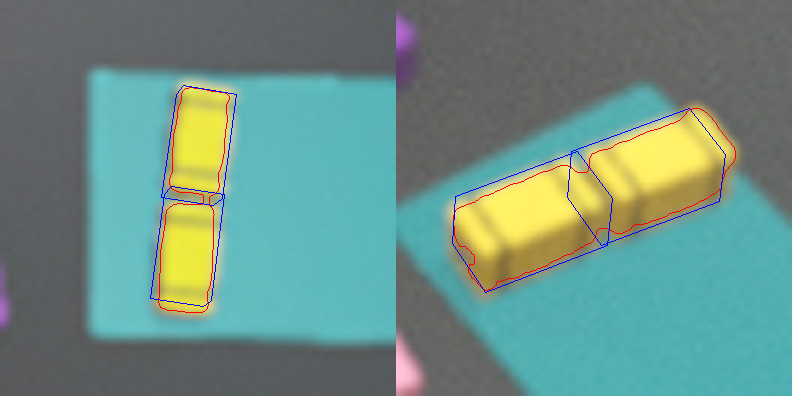

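The overlay shows two separate bars with a small gap and slightly different yaws. My joint fit slid them together, so I'm taking the top-face centres instead: top view (398.3,218) and (396,237.8), side view (364.3,283) and (343.5,292).

```bash
python3 - <<'E'
from h import *
for t,s in (((398.3,218.0),(364.3,283)),((396.,237.8),(343.5,292.2))):
    print(tri(np.array(t),np.array(s)),onz("top",t,33),onz("side",s,33))
o=lambda u,v:onz("top",(365+u/6,195+v/6),33)
# axis points of each bar (mid of far/near ends)
for a,b in (((207,88),(195,190)),((190,203),(183,310))):
    p,q=o(*a),o(*b);d=p-q;print(p,q,np.hypot(*d),np.degrees(np.arctan2(d[1],d[0])))
E
```

```text
(array([ 416.15621628, -213.29938607,   32.4079485 ]), np.float64(0.3066188988502042)) [ 415.31567273 -212.82982283] [ 416.28902755 -213.85587837]
(array([ 351.55787812, -210.49468765,   29.74899734]), np.float64(1.2710747871009003)) [ 348.05878389 -208.55345705] [ 351.78552064 -213.37925886]
[ 444.01520074 -215.4746199 ] [ 385.79888775 -211.62688111] 58.343330314269046 -3.781397395765541
[ 378.28800944 -209.20891215] [ 318.40610791 -208.46524365] 59.886519131013735 -0.7115150804107194
```

```bash
cat > go.py <<'E'
import sys
from h import *
from scipy.spatial.transform import Rotation as R
def go(*targets):
    """rows-total deltas in tool axes for successive targets (x,y,z,yaw), tool pointing down"""
    s=sensors.sense();p=s["tool_pos"];Rc=R.from_euler("xyz",s["tcp_rot"],degrees=True)
    print("t",round(s["time"],2),"pos",p.round(1),"rot",s["tcp_rot"].round(1),"j6",s["joint_pos"][5].round(1),"F",s["ft_force"].round(1),"M",s["wrist_torque"].round(2),"gap",round(s["finger_gap"],1),"grip",round(s["grip_force"],1))
    for x in targets:
        Rn=R.from_euler("xyz",[180,0,x[3]],degrees=True)
        print(x,"shift",Rc.inv().apply(np.array(x[:3])-p).round(1),"turn",(Rc.inv()*Rn).as_rotvec().round(3))
        p,Rc=np.array(x[:3]),Rn
if __name__=="__main__": go(*[[float(v) for v in a.split(",")] for a in sys.argv[1:]])
E
python3 go.py 589.5,266.5,250,166 589.5,266.5,167,166
```

```text
t 0.1 pos [145.8 581.5 249. ] rot [-179.9   -0.   165.9] j6 -4.9 F [-0.4  0.1  0.7] M [ 0.02 -0.04  0.03] gap 85.4 grip 0.0
[589.5, 266.5, 250.0, 166.0] shift [-507.  -197.6   -0.7] turn [-0.002 -0.    -0.001]
[589.5, 266.5, 167.0, 166.0] shift [ 0. -0. 83.] turn [0. 0. 0.]
```

Emit:
apply_moves:
  targets:
    - [-20,-8,0,0,0,0,0]
    - [-39,-15.2,0,0,0,0,0]
    - [-45,-17.5,0,0,0,0,0]
    - [-45,-17.5,0,0,0,0,0]
    - [-45,-17.5,0,0,0,0,0]
    - [-45,-17.5,0,0,0,0,0]
    - [-45,-17.5,0,0,0,0,0]
    - [-45,-17.5,0,0,0,0,0]
    - [-45,-17.5,0,0,0,0,0]
    - [-45,-17.5,0,0,0,0,0]
    - [-45,-17.5,0,0,0,0,0]
    - [-30,-12,0,0,0,0,0]
    - [-13,-5,0,0,0,0,0]
    - [0,0,0,0,0,0,0]
    - [0,0,0,0,0,0,0]

```text
time: 1.98
tool_pos: [588.8, 267.6, 250.0]
tcp_rot: [180.0, -0.0, 166.0]
ft_force: [-0.2, 0.6, -0.0]
finger_gap: 85.3
grip_force: 0.0
```

```bash
python3 go.py 589.5,266.5,167,166
```

```text
t 1.98 pos [588.8 267.6 250. ] rot [180.  -0. 166.] j6 -56.1 F [-0.2  0.6 -0. ] M [-0.01  0.01 -0.  ] gap 85.3 grip 0.0
[589.5, 266.5, 167.0, 166.0] shift [-1.  -0.9 83. ] turn [ 0.    -0.001 -0.001]
```

Emit:
apply_moves:
  targets:
    - [-1,-1,10,0,0,0,0]
    - [0,0,20,0,0,0,0]
    - [0,0,20,0,0,0,0]
    - [0,0,20,0,0,0,0]
    - [0,0,13,0,0,0,0]
    - [0,0,0,0,0,0,0]
    - [0,0,0,0,0,0,0.6]
    - [0,0,0,0,0,0,0.6]
    - [0,0,0,0,0,0,0.6]
    - [0,0,0,0,0,0,0.6]
    - [0,0,0,0,0,0,0.6]
  force: 40

```text
time: 3.35
tool_pos: [591.9, 268.2, 169.6]
tcp_rot: [179.7, 0.2, 166.0]
ft_force: [4.1, 9.9, 1.8]
finger_gap: 48.7
grip_force: 45.1
```

```bash
python3 go.py
```

```text
t 3.35 pos [591.9 268.2 169.6] rot [179.7   0.2 166. ] j6 -56.2 F [4.1 9.9 1.8] M [ 1.26 -0.44 -0.07] gap 48.7 grip 45.1
```

Emit:
apply_moves:
  targets:
    - [0,2,0,0,0,0,0.6]
    - [0,0,0,0,0,0,0.6]
    - [0,0,0,0,0,-0.06,0.6]
    - [0,0,0,0,0,-0.06,0.6]
    - [0,0,0,0,0,0,0.6]
  force: 50

```text
time: 3.98
tool_pos: [592.0, 268.6, 169.6]
tcp_rot: [179.9, 0.2, 172.9]
ft_force: [-0.4, 4.0, 6.7]
finger_gap: 48.6
grip_force: 51.1
```

```bash
python3 go.py
```

```text
t 3.98 pos [592.  268.6 169.6] rot [179.9   0.2 172.9] j6 -63.0 F [-0.4  4.   6.7] M [0.27 0.1  0.09] gap 48.6 grip 51.1
```

Emit:
apply_moves:
  targets:
    - [0,0,0,0,0,-0.06,0.6]
    - [0,0,0,0,0,-0.06,0.6]
    - [0,0,0,0,0,0,0.6]

```text
time: 4.35
tool_pos: [592.1, 268.8, 169.6]
tcp_rot: [179.9, 0.2, 179.8]
ft_force: [-0.0, 3.4, 6.6]
finger_gap: 48.6
grip_force: 51.1
```

```bash
python3 - <<'E'
from go import *
go()
for n,(u,v) in dict(top=(255,145),side=(325,145)).items():
    im=optics.snapshot(n);c=im[v-30:v+30,u-30:u+30,::-1];cv2.imwrite(f"pics/k1{n}.png",cv2.resize(c,None,fx=6,fy=6,interpolation=cv2.INTER_CUBIC))
a=[cv2.imread(f"pics/k1{n}.png") for n in("top","side")];cv2.imwrite("pics/k1.png",np.hstack(a))
E
```

```text
t 4.35 pos [592.1 268.8 169.6] rot [179.9   0.2 179.8] j6 -69.9 F [-0.   3.4  6.6] M [0.4  0.09 0.14] gap 48.6 grip 51.1
```

View pics/k1.png

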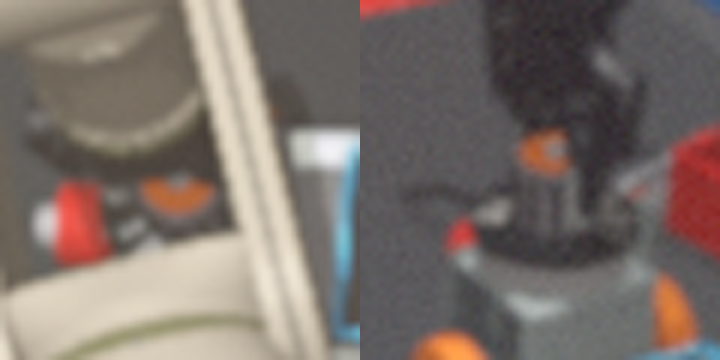

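The side crop shows the fingers straddling the collar's orange cap at (545,155). The top view is mostly blocked by the arm. The torque is still small, so I'm continuing counter-clockwise.

Emit:
apply_moves:
  targets:
    - [0,0,0,0,0,-0.06,0.6]
    - [0,0,0,0,0,-0.06,0.6]
    - [0,0,0,0,0,0,0.6]

```text
time: 4.82
tool_pos: [592.0, 268.9, 169.5]
tcp_rot: [179.9, 0.2, -173.4]
ft_force: [0.9, 4.0, 5.6]
finger_gap: 48.9
grip_force: 51.1
```

```bash
python3 go.py
```

```text
t 4.83 pos [592.  268.9 169.5] rot [ 179.9    0.2 -173.4] j6 -76.8 F [0.9 4.  5.6] M [ 0.36  0.01 -0.08] gap 48.9 grip 51.1
```

Emit:
apply_moves:
  targets:
    - [0,0,0,0,0,-0.06,0.6]
    - [0,0,0,0,0,-0.06,0.6]
    - [0,0,0,0,0,0,0.6]

```text
time: 5.2
tool_pos: [592.0, 269.0, 169.6]
tcp_rot: [179.9, 0.3, -166.5]
ft_force: [0.0, 5.4, 5.3]
finger_gap: 48.8
grip_force: 51.1
```

```bash
python3 go.py
```

```text
t 5.2 pos [592.  269.  169.6] rot [ 179.9    0.3 -166.5] j6 -83.6 F [0.  5.4 5.3] M [ 0.5   0.   -0.04] gap 48.8 grip 51.1
```

Emit:
apply_moves:
  targets:
    - [0,0,0,0,0,-0.06,0.6]
    - [0,0,0,0,0,-0.06,0.6]
    - [0,0,0,0,0,0,0.6]

```text
time: 5.58
tool_pos: [592.0, 269.2, 169.6]
tcp_rot: [179.9, 0.3, -159.6]
ft_force: [-0.6, 4.8, 5.7]
finger_gap: 48.6
grip_force: 51.1
```

```bash
python3 go.py
```

```text
t 5.58 pos [592.  269.2 169.6] rot [ 179.9    0.3 -159.6] j6 -90.5 F [-0.6  4.8  5.7] M [0.63 0.07 0.06] gap 48.6 grip 51.1
```

Emit:
apply_moves:
  targets:
    - [0,0,0,0,0,-0.06,0.6]
    - [0,0,0,0,0,-0.06,0.6]
    - [0,0,0,0,0,0,0.6]

```text
time: 5.95
tool_pos: [591.9, 269.3, 169.6]
tcp_rot: [179.9, 0.3, -152.7]
ft_force: [-0.9, 5.9, 5.1]
finger_gap: 48.8
grip_force: 51.1
```

```bash
python3 go.py
```

```text
t 5.95 pos [591.9 269.3 169.6] rot [ 179.9    0.3 -152.7] j6 -97.4 F [-0.9  5.9  5.1] M [0.77 0.09 0.17] gap 48.8 grip 51.1
```

Emit:
apply_moves:
  targets:
    - [0,0,0,0,0,-0.06,0.6]
    - [0,0,0,0,0,-0.06,0.6]
    - [0,0,0,0,0,0,0.6]

```text
time: 6.32
tool_pos: [591.8, 269.4, 169.6]
tcp_rot: [180.0, 0.3, -145.9]
ft_force: [-0.7, 6.0, 5.3]
finger_gap: 49.0
grip_force: 51.1
```

```bash
python3 go.py
```

```text
t 6.33 pos [591.8 269.4 169.6] rot [ 180.     0.3 -145.9] j6 -104.3 F [-0.7  6.   5.3] M [ 0.84  0.12 -0.13] gap 49.0 grip 51.1
```

Emit:
apply_moves:
  targets:
    - [0,0,0,0,0,-0.06,0.6]
    - [0,0,0,0,0,-0.06,0.6]
    - [0,0,0,0,0,0,0.6]

```text
time: 6.7
tool_pos: [591.7, 269.6, 169.6]
tcp_rot: [180.0, 0.3, -139.0]
ft_force: [-1.5, 6.8, 5.1]
finger_gap: 48.8
grip_force: 51.1
```

```bash
python3 go.py
```

```text
t 6.7 pos [591.7 269.6 169.6] rot [ 180.     0.3 -139. ] j6 -111.1 F [-1.5  6.8  5.1] M [ 0.9   0.15 -0.12] gap 48.8 grip 51.1
```

Emit:
apply_moves:
  targets:
    - [0,0,0,0,0,-0.06,0.6]
    - [0,0,0,0,0,-0.06,0.6]
    - [0,0,0,0,0,0,0.6]

```text
time: 7.08
tool_pos: [591.6, 269.7, 169.6]
tcp_rot: [-180.0, 0.3, -132.1]
ft_force: [-1.2, 7.4, 5.7]
finger_gap: 48.9
grip_force: 51.2
```

```bash
python3 go.py
```

```text
t 7.08 pos [591.6 269.7 169.6] rot [-180.     0.3 -132.1] j6 -118.0 F [-1.2  7.4  5.7] M [1.06 0.29 0.07] gap 48.9 grip 51.2
```

Emit:
apply_moves:
  targets:
    - [0,0,0,0,0,-0.06,0.6]
    - [0,0,0,0,0,-0.06,0.6]
    - [0,0,0,0,0,0,0.6]

```text
time: 7.45
tool_pos: [591.5, 269.8, 169.6]
tcp_rot: [-180.0, 0.3, -125.2]
ft_force: [-1.9, 6.6, 6.1]
finger_gap: 48.9
grip_force: 51.2
```

```bash
python3 go.py
```

```text
t 7.45 pos [591.5 269.8 169.6] rot [-180.     0.3 -125.2] j6 -124.9 F [-1.9  6.6  6.1] M [1.06 0.33 0.09] gap 48.9 grip 51.2
```

Emit:
apply_moves:
  targets:
    - [0,0,0,0,0,-0.06,0.6]
    - [0,0,0,0,0,-0.06,0.6]
    - [0,0,0,0,0,0,0.6]

```text
time: 7.82
tool_pos: [591.4, 269.9, 169.5]
tcp_rot: [-180.0, 0.3, -118.3]
ft_force: [-2.9, 8.0, 6.5]
finger_gap: 48.5
grip_force: 51.2
```

```bash
python3 go.py
```

```text
t 7.83 pos [591.4 269.9 169.5] rot [-180.     0.3 -118.3] j6 -131.8 F [-2.9  8.   6.5] M [1.14 0.47 0.2 ] gap 48.5 grip 51.2
```

Emit:
apply_moves:
  targets:
    - [0,0,0,0,0,-0.06,0.6]
    - [0,0,0,0,0,-0.06,0.6]
    - [0,0,0,0,0,0,0.6]

```text
time: 8.2
tool_pos: [591.1, 269.4, 169.4]
tcp_rot: [-180.0, 0.2, -111.5]
ft_force: [-5.0, 5.6, 7.4]
finger_gap: 48.7
grip_force: 51.9
```

```bash
python3 go.py
```

```text
t 8.2 pos [591.1 269.4 169.4] rot [-180.     0.2 -111.5] j6 -138.6 F [-5.   5.6  7.4] M [ 0.85  0.81 -0.15] gap 48.7 grip 51.9
```

Emit:
apply_moves:
  targets:
    - [0,0,0,0,0,-0.06,0.6]
    - [0,0,0,0,0,-0.06,0.6]
    - [0,0,0,0,0,0,0.6]

```text
time: 8.57
tool_pos: [591.0, 269.6, 169.3]
tcp_rot: [-180.0, 0.2, -104.7]
ft_force: [-5.0, 7.1, 6.8]
finger_gap: 48.7
grip_force: 52.0
```

```bash
python3 go.py
```

```text
t 8.57 pos [591.  269.6 169.3] rot [-180.     0.2 -104.7] j6 -145.4 F [-5.   7.1  6.8] M [ 1.04  0.77 -0.94] gap 48.7 grip 52.0
```

Emit:
apply_moves:
  targets:
    - [0,0,0,0,0,-0.05,0.6]
    - [0,0,0,0,0,0,0.6]

```text
time: 8.82
tool_pos: [590.9, 269.1, 169.3]
tcp_rot: [-180.0, 0.2, -101.8]
ft_force: [-6.6, 4.9, 7.4]
finger_gap: 49.1
grip_force: 52.2
```

```bash
python3 go.py
```

```text
t 8.82 pos [590.9 269.1 169.3] rot [-180.     0.2 -101.8] j6 -148.3 F [-6.6  4.9  7.4] M [ 0.73  0.88 -1.04] gap 49.1 grip 52.2
```

Emit:
apply_moves:
  targets:
    - [0,0,0,0,0,0.05,0.6]
    - [0,0,0,0,0,0,0.6]

```text
time: 9.07
tool_pos: [590.9, 269.1, 169.3]
tcp_rot: [-180.0, 0.2, -104.7]
ft_force: [-5.5, 4.0, 7.7]
finger_gap: 49.0
grip_force: 52.1
```

```bash
python3 go.py
```

```text
t 9.07 pos [590.9 269.1 169.3] rot [-180.     0.2 -104.7] j6 -145.4 F [-5.5  4.   7.7] M [0.67 0.87 0.16] gap 49.0 grip 52.1
```

Emit:
apply_moves:
  targets:
    - [0,0,0,0,0,0.05,0.6]
    - [0,0,0,0,0,0,0.6]

```text
time: 9.32
tool_pos: [590.9, 269.1, 169.3]
tcp_rot: [-180.0, 0.2, -107.5]
ft_force: [-6.3, 4.3, 7.9]
finger_gap: 48.9
grip_force: 52.1
```

```bash
python3 go.py
```

```text
t 9.32 pos [590.9 269.1 169.3] rot [-180.     0.2 -107.5] j6 -142.6 F [-6.3  4.3  7.9] M [0.6  0.84 0.08] gap 48.9 grip 52.1
```

Emit:
apply_moves:
  targets:
    - [0,0,0,0,0,0.05,0.6]
    - [0,0,0,0,0,0,0.6]

```text
time: 9.57
tool_pos: [590.9, 269.1, 169.3]
tcp_rot: [-180.0, 0.2, -110.4]
ft_force: [-6.3, 5.1, 7.0]
finger_gap: 48.9
grip_force: 52.2
```

```bash
python3 go.py
```

```text
t 9.57 pos [590.9 269.1 169.3] rot [-180.     0.2 -110.4] j6 -139.7 F [-6.3  5.1  7. ] M [0.66 0.83 0.13] gap 48.9 grip 52.2
```

The stop shows clearly: torque reached −1.0 N m and relaxed as soon as I backed off. Setting 1 is therefore at tool yaw ≈ −103, and 6 lies 150° clockwise from there, at yaw ≈ 107.

Emit:
apply_moves:
  targets:
    - [0,0,0,0,0,0.06,0.6]
    - [0,0,0,0,0,0.12,0.6]
    - [0,0,0,0,0,0.14,0.6]
    - [0,0,0,0,0,0.14,0.6]
    - [0,0,0,0,0,0.14,0.6]
    - [0,0,0,0,0,0.14,0.6]
    - [0,0,0,0,0,0.14,0.6]
    - [0,0,0,0,0,0.14,0.6]
    - [0,0,0,0,0,0.14,0.6]
    - [0,0,0,0,0,0.14,0.6]
    - [0,0,0,0,0,0.14,0.6]
    - [0,0,0,0,0,0.14,0.6]
    - [0,0,0,0,0,0.14,0.6]
    - [0,0,0,0,0,0.14,0.6]
    - [0,0,0,0,0,0.14,0.6]
    - [0,0,0,0,0,0.14,0.6]
    - [0,0,0,0,0,0.14,0.6]
    - [0,0,0,0,0,0.12,0.6]
    - [0,0,0,0,0,0.06,0.6]
    - [0,0,0,0,0,0,0.6]

```text
time: 12.08
tool_pos: [590.9, 268.5, 169.2]
tcp_rot: [179.9, -0.1, 108.6]
ft_force: [-6.2, 1.9, 8.6]
finger_gap: 48.7
grip_force: 52.3
```

```bash
python3 go.py
```

```text
t 12.07 pos [590.9 268.5 169.2] rot [ 1.799e+02 -1.000e-01  1.086e+02] j6 1.3 F [-6.2  1.9  8.6] M [ 0.16  1.13 -0.21] gap 48.7 grip 52.3
```

Emit:
apply_moves:
  targets:
    - [0,0,0,0,0,0.035,0.6]
    - [0,0,0,0,0,0,0.6]

```text
time: 12.32
tool_pos: [590.8, 268.5, 169.3]
tcp_rot: [179.9, -0.1, 106.6]
ft_force: [-5.6, 1.6, 8.3]
finger_gap: 49.0
grip_force: 52.3
```

```bash
python3 go.py 590.9,268.5,260,106
```

```text
t 12.32 pos [590.8 268.5 169.3] rot [ 1.799e+02 -1.000e-01  1.066e+02] j6 3.2 F [-5.6  1.6  8.3] M [0.12 1.18 0.13] gap 49.0 grip 52.3
[590.9, 268.5, 260.0, 106.0] shift [  0.1   0.2 -90.7] turn [ 0.001 -0.001  0.011]
```

Emit:
apply_moves:
  targets:
    - [0,0,0,0,0,0,0]
    - [0,0,0,0,0,0,0]
    - [0,0,0,0,0,0,0]
    - [0,0,-10,0,0,0,0]
    - [0,0,-25,0,0,0.06,0]
    - [0,0,-30,0,0,0.16,0]
    - [0,0,-25,0,0,0.17,0]
    - [0,0,0,0,0,0.17,0]
    - [0,0,0,0,0,0.17,0]
    - [0,0,0,0,0,0.17,0]
    - [0,0,0,0,0,0.17,0]
    - [0,0,0,0,0,0.17,0]
    - [0,0,0,0,0,0.17,0]
    - [0,0,0,0,0,0.17,0]
    - [0,0,0,0,0,0.17,0]
    - [0,0,0,0,0,0.15,0]
    - [0,0,0,0,0,0.03,0]
    - [0,0,0,0,0,0,0]

```text
time: 14.58
tool_pos: [591.0, 267.6, 257.4]
tcp_rot: [-180.0, -0.0, -3.8]
ft_force: [-0.5, 0.1, -0.3]
finger_gap: 85.4
grip_force: 0.0
```

```bash
python3 go.py 416,-213,250,-4
```

```text
t 14.57 pos [591.  267.6 257.4] rot [-180.    -0.    -3.8] j6 113.7 F [-0.5  0.1 -0.3] M [-0.02 -0.03 -0.04] gap 85.4 grip 0.0
[416.0, -213.0, 250.0, -4.0] shift [-142.5  491.2    7.3] turn [-0.    -0.     0.003]
```

Emit:
apply_moves:
  targets:
    - [-5,17,0,0,0,0,0]
    - [-9,31,0,0,0,0,0]
    - [-12,41,0,0,0,0,0]
    - [-12.5,43.2,0,0,0,0,0]
    - [-13,45,0,0,0,0,0]
    - [-13,45,0,0,0,0,0]
    - [-13,45,0,0,0,0,0]
    - [-13,45,0,0,0,0,0]
    - [-13,45,0,0,0,0,0]
    - [-13,45,0,0,0,0,0]
    - [-12,41,0,0,0,0,0]
    - [-9,31,0,0,0,0,0]
    - [-5,17,7,0,0,0,0]
    - [0,0,0,0,0,0,0]
    - [0,0,0,0,0,0,0]

```text
time: 16.45
tool_pos: [415.0, -211.8, 249.8]
tcp_rot: [-180.0, 0.0, -3.9]
ft_force: [-0.0, 1.1, 1.2]
finger_gap: 85.6
grip_force: 0.0
```

```bash
cat > ydiff.py <<'E'
from h import *
def ys(n,roi):
    im=optics.snapshot(n) if not isinstance(n,tuple) else n[1]
def comps(n,im,amin=25):
    h=cv2.cvtColor(np.ascontiguousarray(im),cv2.COLOR_RGB2HSV);m=cv2.inRange(h,(22,110,90),(36,255,255))
    k,_,st,c=cv2.connectedComponentsWithStats(m)
    return [(c[i].round(1),st[i][4]) for i in range(1,k) if st[i][4]>=amin]
E
python3 - <<'E'
from go import *
from ydiff import comps
go([416,-213,20,-4])
for n in C:
    print(n,"old",comps(n,cv2.imread(f"pics/{n}0.png")[:,:,::-1]))
    print("new",comps(n,optics.snapshot(n)))
E
```

```text
t 16.45 pos [ 415.  -211.8  249.8] rot [-180.     0.    -3.9] j6 60.5 F [-0.   1.1  1.2] M [-0.08 -0.07 -0.02] gap 85.6 grip 0.0
[416, -213, 20, -4] shift [  1.1   1.3 229.8] turn [-0.001  0.     0.002]
side old [(array([379.2, 160.6]), np.int32(63)), (array([354.5, 290.5]), np.int32(641))]
new [(array([354.1, 290.6]), np.int32(651))]
top old [(array([271.3,  94.2]), np.int32(83)), (array([397.8, 218.1]), np.int32(145)), (array([395.7, 237.6]), np.int32(150))]
new [(array([271.3,  94. ]), np.int32(81)), (array([397.8, 217.9]), np.int32(143)), (array([396. , 236.9]), np.int32(137))]
```

Emit:
apply_moves:
  targets:
    - [1,1.3,20,0,0,0,0]
    - [0,0,40,0,0,0,0]
    - [0,0,45,0,0,0,0]
    - [0,0,45,0,0,0,0]
    - [0,0,40,0,0,0,0]
    - [0,0,25,0,0,0,0]
    - [0,0,10,0,0,0,0]
    - [0,0,0,0,0,0,0]
    - [0,0,0,0,0,0,0.8]
    - [0,0,0,0,0,0,0.8]
    - [0,0,0,0,0,0,0.8]
    - [0,0,0,0,0,0,0.8]
    - [0,0,0,0,0,0,0.8]
    - [0,0,0,0,0,0,0.8]
  force: 60

```text
time: 18.3
tool_pos: [416.2, -214.4, 25.9]
tcp_rot: [180.0, -0.1, -4.0]
ft_force: [-1.3, 1.2, 6.3]
finger_gap: 28.6
grip_force: 60.8
```

```bash
python3 go.py 416,-213,180,-4
```

```text
t 18.3 pos [ 416.2 -214.4   25.9] rot [ 1.8e+02 -1.0e-01 -4.0e+00] j6 60.4 F [-1.3  1.2  6.3] M [ 0.24  0.28 -0.05] gap 28.6 grip 60.8
[416.0, -213.0, 180.0, -4.0] shift [-1.000e-01 -1.200e+00 -1.541e+02] turn [ 0.001 -0.001  0.001]
```

Emit:
apply_moves:
  targets:
    - [0,0,-10,0,0,0,0.8]
    - [0,0,-25,0,0,0,0.8]
    - [0,0,-35,0,0,0,0.8]
    - [0,0,-35,0,0,0,0.8]
    - [0,0,0,0,0,-0.054,0.8]
    - [0,0,0,0,0,-0.054,0.8]
    - [0,0,0,0,0,0,0.8]
  force: 80

```text
time: 19.18
tool_pos: [415.2, -213.7, 129.8]
tcp_rot: [-180.0, 0.0, 2.2]
ft_force: [0.9, 0.3, -4.2]
finger_gap: 28.6
grip_force: 80.2
```

```bash
python3 go.py 596,133.5,130,2.2 596,133.5,98.5,2.2
```

```text
t 19.18 pos [ 415.2 -213.7  129.8] rot [-180.     0.     2.2] j6 54.3 F [ 0.9  0.3 -4.2] M [-0.01  0.03 -0.04] gap 28.6 grip 80.2
[596.0, 133.5, 130.0, 2.2] shift [ 1.941e+02 -3.400e+02 -2.000e-01] turn [-0.     0.001  0.   ]
[596.0, 133.5, 98.5, 2.2] shift [ 0.  -0.  31.5] turn [0. 0. 0.]
```

Emit:
apply_moves:
  targets:
    - [5,-8.7,0,0,0,0,0.8]
    - [10,-17.4,0,0,0,0,0.8]
    - [15,-26,0,0,0,0,0.8]
    - [17,-29.6,0,0,0,0,0.8]
    - [17,-29.6,0,0,0,0,0.8]
    - [17,-29.6,0,0,0,0,0.8]
    - [17,-29.6,0,0,0,0,0.8]
    - [17,-29.6,0,0,0,0,0.8]
    - [17,-29.6,0,0,0,0,0.8]
    - [17,-29.6,0,0,0,0,0.8]
    - [17,-29.6,0,0,0,0,0.8]
    - [15,-26,0,0,0,0,0.8]
    - [9,-17,0,0,0,0,0.8]
    - [4,-8,0,0,0,0,0.8]
    - [0,0,0,0,0,0,0.8]
    - [0,0,0,0,0,0,0.8]

```text
time: 21.18
tool_pos: [596.0, 132.4, 129.9]
tcp_rot: [180.0, 0.0, 2.2]
ft_force: [0.0, -0.3, -3.5]
finger_gap: 28.5
grip_force: 80.1
```

```bash
python3 go.py 596,133.5,98.5,2.2
```

```text
t 21.18 pos [596.  132.4 129.9] rot [180.    0.    2.2] j6 95.6 F [ 0.  -0.3 -3.5] M [-0.04  0.06  0.02] gap 28.5 grip 80.1
[596.0, 133.5, 98.5, 2.2] shift [ 0.1 -1.1 31.4] turn [ 0.     0.001 -0.   ]
```

Emit:
apply_moves:
  targets:
    - [0,-1,8,0,0,0,0.8]
    - [0,0,12,0,0,0,0.8]
    - [0,0,8,0,0,0,0.8]
    - [0,0,4,0,0,0,0.8]
    - [0,0,0,0,0,0,0.8]
    - [0,0,0,0,0,0,0.8]

```text
time: 21.92
tool_pos: [596.5, 134.2, 98.1]
tcp_rot: [-180.0, -0.0, 2.2]
ft_force: [-0.0, 0.4, -3.9]
finger_gap: 28.8
grip_force: 80.2
```

Emit:
apply_moves:
  targets:
    - [0,0,0,0,0,0,0.42]
    - [0,0,0,0,0,0,0.42]
    - [0,0,0,0,0,0,0.42]
    - [0,0,-10,0,0,0,0.42]
    - [0,0,-25,0,0,0,0.42]
    - [0,0,-35,0,0,0,0.42]
    - [0,0,-20,0,0,0,0.42]
    - [0,0,0,0,0,0,0]
  force: 60

```text
time: 22.92
tool_pos: [597.7, 134.4, 190.5]
tcp_rot: [-180.0, -0.3, 2.2]
ft_force: [-0.9, 0.6, 0.1]
finger_gap: 66.0
grip_force: 0.0
```

```bash
python3 - <<'E'
from go import *
from ydiff import comps
go([350,-210.5,190,-1])
for n in C:
    im=optics.snapshot(n);cv2.imwrite(f"pics/{n}1.png",im[:,:,::-1]);print(n,comps(n,im))
    print(n,"expect A",proj(n,[596,133.5,104]),"B",proj(n,[350,-210.5,33]))
E
```

```text
t 22.93 pos [597.7 134.4 190.5] rot [-180.    -0.3    2.2] j6 95.7 F [-0.9  0.6  0.1] M [ 0.   -0.04  0.04] gap 66.0 grip 0.0
[350, -210.5, 190, -1] shift [-260.9  335.    -0.8] turn [-0.001 -0.004  0.056]
side [(array([379.1, 160.7]), np.int32(65)), (array([350. , 181.4]), np.int32(187)), (array([343.3, 295.1]), np.int32(316))]
side expect A [[349.1851112  178.62295272]] B [[342.29526013 291.71305977]]
top [(array([298.7, 152.6]), np.int32(154)), (array([395.7, 237.8]), np.int32(146))]
top expect A [[299.20270698 152.2103303 ]] B [[396.61115575 237.26581519]]
```

Emit:
apply_moves:
  targets:
    - [0,0,0,0,0,0.056,0]
    - [-6,8,0,0,0,0,0]
    - [-13.5,17,0,0,0,0,0]
    - [-20,26,0,0,0,0,0]
    - [-24.5,31.5,0,0,0,0,0]
    - [-24.5,31.5,0,0,0,0,0]
    - [-24.5,31.5,0,0,0,0,0]
    - [-24.5,31.5,0,0,0,0,0]
    - [-24.5,31.5,0,0,0,0,0]
    - [-24.5,31.5,0,0,0,0,0]
    - [-24.5,31.5,0,0,0,0,0]
    - [-21,28,0,0,0,0,0]
    - [-16,20,0,0,0,0,0]
    - [-9,12,0,0,0,0,0]
    - [-3,4,0,0,0,0,0]
    - [0,0,0,0,0,0,0]
    - [0,0,0,0,0,0,0]

```text
time: 25.15
tool_pos: [330.7, -196.3, 187.8]
tcp_rot: [-180.0, 0.0, -0.9]
ft_force: [0.9, -0.1, -0.2]
finger_gap: 85.7
grip_force: 0.0
```

```bash
python3 - <<'E'
from go import *
from ydiff import comps
go([350,-210.5,25.5,-1])
for n in C: print(n,comps(n,optics.snapshot(n)))
E
```

```text
t 25.15 pos [ 330.7 -196.3  187.8] rot [-180.     0.    -0.9] j6 52.6 F [ 0.9 -0.1 -0.2] M [ 0.02 -0.04 -0.01] gap 85.7 grip 0.0
[350, -210.5, 25.5, -1] shift [ 19.6  13.9 162.3] turn [-0.     0.     0.001]
side [(array([379., 161.]), np.int32(65)), (array([343.3, 295.1]), np.int32(334))]
top [(array([271.3,  94.2]), np.int32(82)), (array([298.7, 152.2]), np.int32(214)), (array([395.1, 244.2]), np.int32(27))]
```

Emit:
apply_moves:
  targets:
    - [10,7,10,0,0,0,0]
    - [9.6,7,25,0,0,0,0]
    - [0,0,35,0,0,0,0]
    - [0,0,40,0,0,0,0]
    - [0,0,30,0,0,0,0]
    - [0,0,15,0,0,0,0]
    - [0,0,7,0,0,0,0]
    - [0,0,0,0,0,0,0]
    - [0,0,0,0,0,0,0.8]
    - [0,0,0,0,0,0,0.8]
    - [0,0,0,0,0,0,0.8]
    - [0,0,0,0,0,0,0.8]
    - [0,0,0,0,0,0,0.8]
    - [0,0,0,0,0,0,0.8]
  force: 60

```text
time: 27.0
tool_pos: [350.4, -211.5, 26.7]
tcp_rot: [180.0, -0.1, -1.0]
ft_force: [-0.0, 1.3, 6.0]
finger_gap: 29.1
grip_force: 61.1
```

Emit:
apply_moves:
  targets:
    - [0,0,-10,0,0,0,0.8]
    - [0,0,-25,0,0,0,0.8]
    - [0,0,-35,0,0,0,0.8]
    - [0,0,-35,0,0,0,0.8]
    - [0,0,0,0,0,-0.056,0.8]
    - [0,0,0,0,0,0,0.8]
    - [0,0,0,0,0,0,0.8]
  force: 80

```text
time: 27.88
tool_pos: [349.2, -210.6, 130.1]
tcp_rot: [-179.9, 0.1, 2.2]
ft_force: [-0.2, -0.0, -5.8]
finger_gap: 28.2
grip_force: 80.5
```

```bash
python3 - <<'E'
from go import *
from ydiff import comps
go([599,63.5,130,2.2])
for n in C: print(n,comps(n,optics.snapshot(n)))
E
```

```text
t 27.88 pos [ 349.2 -210.6  130.1] rot [-1.799e+02  1.000e-01  2.200e+00] j6 49.5 F [-0.2 -0.  -5.8] M [-0.02 -0.01 -0.02] gap 28.2 grip 80.5
[599, 63.5, 130, 2.2] shift [ 2.599e+02 -2.645e+02  1.000e-01] turn [-0.001  0.001 -0.001]
side [(array([382. , 158.4]), np.int32(31)), (array([339., 268.]), np.int32(166))]
top [(array([271.2,  94.2]), np.int32(82)), (array([298.8, 152.2]), np.int32(209))]
```

Emit:
apply_moves:
  targets:
    - [7,-7.1,0,0,0,0,0.8]
    - [14,-14.3,0,0,0,0,0.8]
    - [21,-21.4,0,0,0,0,0.8]
    - [23.8,-24.2,0,0,0,0,0.8]
    - [23.8,-24.2,0,0,0,0,0.8]
    - [23.8,-24.2,0,0,0,0,0.8]
    - [23.8,-24.2,0,0,0,0,0.8]
    - [23.8,-24.2,0,0,0,0,0.8]
    - [23.8,-24.2,0,0,0,0,0.8]
    - [23.8,-24.2,0,0,0,0,0.8]
    - [21,-21.4,0,0,0,0,0.8]
    - [17,-17,0,0,0,0,0.8]
    - [9,-9.3,0,0,0,0,0.8]
    - [4,-4.5,0,0,0,0,0.8]
    - [0,0,0,0,0,0,0.8]
    - [0,0,0,0,0,0,0.8]

```text
time: 29.98
tool_pos: [598.6, 62.6, 130.9]
tcp_rot: [180.0, 0.0, 2.2]
ft_force: [-0.4, 0.2, -4.4]
finger_gap: 28.6
grip_force: 80.3
```

```bash
python3 go.py 599,63.5,98.5,2.2
```

```text
t 29.98 pos [598.6  62.6 130.9] rot [180.    0.    2.2] j6 88.9 F [-0.4  0.2 -4.4] M [ 0.01 -0.04 -0.  ] gap 28.6 grip 80.3
[599.0, 63.5, 98.5, 2.2] shift [ 0.4 -0.9 32.4] turn [ 0.  0. -0.]
```

Emit:
apply_moves:
  targets:
    - [0,-1,8,0,0,0,0.8]
    - [0,0,12,0,0,0,0.8]
    - [0,0,8,0,0,0,0.8]
    - [0,0,4.3,0,0,0,0.8]
    - [0,0,0,0,0,0,0.8]
    - [0,0,0,0,0,0,0.8]

```text
time: 30.72
tool_pos: [599.2, 64.2, 98.8]
tcp_rot: [180.0, -0.0, 2.2]
ft_force: [-0.5, 0.2, -4.6]
finger_gap: 28.4
grip_force: 80.5
```

Emit:
apply_moves:
  targets:
    - [0,0,0,0,0,0,0.42]
    - [0,0,0,0,0,0,0.42]
    - [0,0,0,0,0,0,0.42]
    - [0,0,-10,0,0,0,0.42]
    - [0,0,-25,0,0,0,0.42]
    - [0,0,-35,0,0,0,0.42]
    - [0,0,-30,0,0,0,0.42]
    - [0,0,0,0,0,0,0]
  force: 60

```text
time: 31.72
tool_pos: [601.2, 64.2, 203.2]
tcp_rot: [180.0, -0.4, 2.2]
ft_force: [-0.4, 0.3, -0.8]
finger_gap: 65.9
grip_force: 0.0
```

```bash
python3 - <<'E'
from go import *
from ydiff import comps
go([610,-220.5,200,92.2],[610,-220.5,200,2.2])
for n in C:
    im=optics.snapshot(n);cv2.imwrite(f"pics/{n}2.png",im[:,:,::-1]);print(n,comps(n,im))
    print(n,"expect A",proj(n,[597,134,104]),"B",proj(n,[599,63.5,104]))
a=cv2.imread("pics/top2.png")[110:190,240:430];b=cv2.imread("pics/side2.png")[120:290,300:470]
cv2.imwrite("pics/v2.png",np.vstack([cv2.resize(a,(760,320),interpolation=2),np.pad(cv2.resize(b,(280,280),interpolation=2),((0,0),(0,480),(0,0)))]))
E
```

```text
t 31.73 pos [601.2  64.2 203.2] rot [180.   -0.4   2.2] j6 89.0 F [-0.4  0.3 -0.8] M [-0.01 -0.03  0.01] gap 65.9 grip 0.0
[610, -220.5, 200, 92.2] shift [ -2.3 284.9   3.3] turn [ 0.006 -0.005 -1.57 ]
[610, -220.5, 200, 2.2] shift [0. 0. 0.] turn [-0.    -0.     1.571]
side [(array([356.7, 187.1]), np.int32(396))]
side expect A [[349.35469403 178.46949221]] B [[362.34276488 188.94962364]]
top [(array([271.2,  94.4]), np.int32(81)), (array([298.9, 152.5]), np.int32(159)), (array([320. , 153.8]), np.int32(160))]
top expect A [[299.07994665 151.90917108]] B [[320.4719617  152.94435654]]
```

View pics/v2.png

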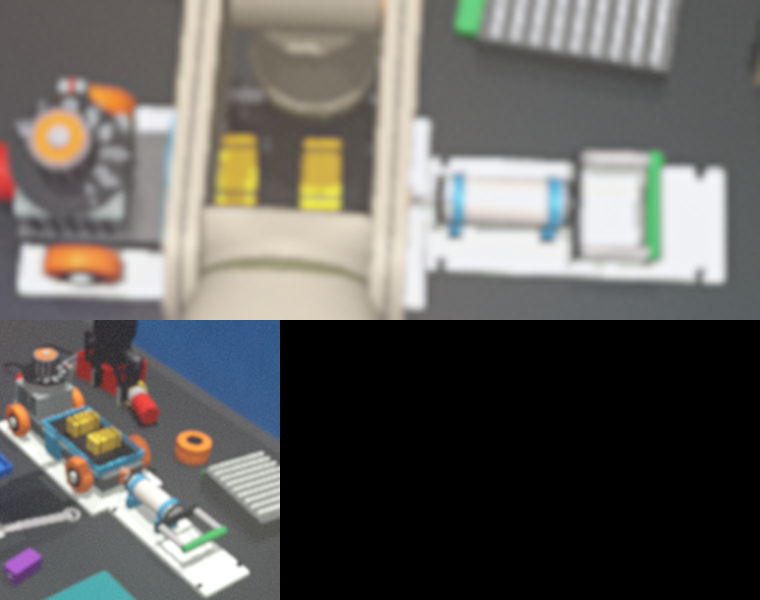

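Both bars lie on the deck, at top-view (299,152) and (320,154). The handle is still home. Next is the gauge, which I'll approach with a partial opening of about 42 mm.

Emit:
apply_moves:
  targets:
    - [0,10,0,0,0,0,0.5]
    - [0,22,0,0,0,0,0.5]
    - [0,35,5,0,0,0,0.5]
    - [0,40,10,0,0,0,0.5]
    - [-1,40,15,0,0,0,0.5]
    - [-1,40,20,0,0,0,0.5]
    - [0,40,20,0,0,0,0.5]
    - [0,30,20,0,0,0,0.5]
    - [0,18,10,0,0,0,0.5]
    - [0,9,0,0,0,0,0.5]
    - [0,0,0,0,0,0,0.5]
    - [0,0,0,0,0,0,0.5]

```text
time: 33.33
tool_pos: [608.7, -219.0, 99.8]
tcp_rot: [180.0, -0.1, 2.3]
ft_force: [0.1, 0.9, -0.6]
finger_gap: 42.7
grip_force: 0.0
```

```bash
python3 go.py 610,-220.5,56,2.2
```

```text
t 33.33 pos [ 608.7 -219.    99.8] rot [ 1.8e+02 -1.0e-01  2.3e+00] j6 63.4 F [ 0.1  0.9 -0.6] M [-0.    0.01  0.05] gap 42.7 grip 0.0
[610.0, -220.5, 56.0, 2.2] shift [ 1.2  1.5 43.8] turn [ 0.    -0.001  0.001]
```

Emit:
apply_moves:
  targets:
    - [1,1.5,8,0,0,0,0.5]
    - [0,0,12,0,0,0,0.5]
    - [0,0,12,0,0,0,0.5]
    - [0,0,7,0,0,0,0.5]
    - [0,0,3,0,0,0,0.5]
    - [0,0,0,0,0,0,0.5]

```text
time: 34.08
tool_pos: [609.0, -221.2, 56.5]
tcp_rot: [-180.0, 0.0, 2.2]
ft_force: [0.2, -0.3, -0.4]
finger_gap: 42.4
grip_force: 0.0
```

```bash
python3 go.py
```

```text
t 34.08 pos [ 609.  -221.2   56.5] rot [-180.     0.     2.2] j6 63.3 F [ 0.2 -0.3 -0.4] M [ 0.    0.01 -0.03] gap 42.4 grip 0.0
```

Emit:
apply_moves:
  targets:
    - [0,0,0,0,0,0,0.9]
    - [0,0,0,0,0,0,0.9]
    - [0,0,0,0,0,0,0.9]
    - [0,0,0,0,0,0,0.9]
    - [0,0,0,0,0,0,0.9]
  force: 50

```text
time: 34.7
tool_pos: [609.5, -221.1, 57.5]
tcp_rot: [180.0, -0.1, 2.2]
ft_force: [-1.7, 3.5, 6.3]
finger_gap: 14.4
grip_force: 49.0
```

```bash
python3 go.py
```

```text
t 34.7 pos [ 609.5 -221.1   57.5] rot [ 1.8e+02 -1.0e-01  2.2e+00] j6 63.3 F [-1.7  3.5  6.3] M [0.53 0.3  0.02] gap 14.4 grip 49.0
```

Emit:
apply_moves:
  targets:
    - [0,3,0,0,0,0,0.9]
    - [0,5,0,0,0,0,0.9]
    - [0,6,0,0,0,0,0.9]
    - [0,6,0,0,0,0,0.9]
    - [0,6,0,0,0,0,0.9]
    - [0,6,0,0,0,0,0.9]
    - [0,5,0,0,0,0,0.9]
    - [0,3,0,0,0,0,0.9]
    - [0,0,0,0,0,0,0.9]
    - [0,0,0,0,0,0,0.9]
  force: 70

```text
time: 35.95
tool_pos: [610.9, -259.5, 57.4]
tcp_rot: [-179.9, -0.0, 2.3]
ft_force: [-2.4, 10.1, 9.0]
finger_gap: 13.8
grip_force: 68.6
```

```bash
python3 - <<'E'
from go import *
go()
o=[]
for n,(u0,v0,u1,v1) in dict(top=(335,140,425,185),side=(360,195,450,285)).items():
    im=optics.snapshot(n);cv2.imwrite(f"pics/{n}3.png",im[:,:,::-1]);o.append(cv2.resize(im[v0:v1,u0:u1,::-1],None,fx=6,fy=6,interpolation=2))
cv2.imwrite("pics/v3.png",np.vstack(o)[:600] if 0 else cv2.resize(np.vstack(o),None,fx=.74,fy=.74))
E
```

```text
t 35.95 pos [ 610.9 -259.5   57.4] rot [-179.9   -0.     2.3] j6 60.2 F [-2.4 10.1  9. ] M [1.59 0.48 0.01] gap 13.8 grip 68.6
```

View pics/v3.png

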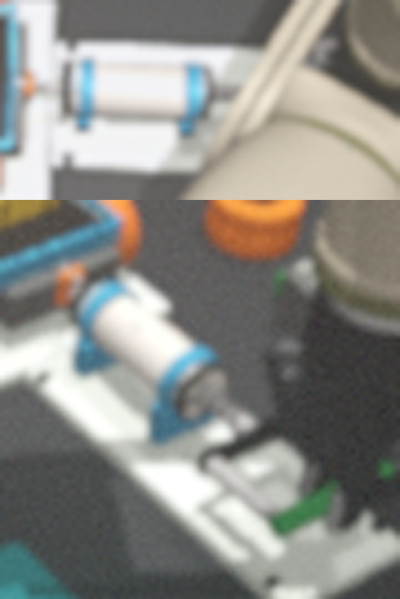

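The side crop shows the rod drawn with grey rod visible from the mouth at (205,390) to the yoke at (250,440), and no orange out yet. That fits about 40 mm. I'll measure the travel from the image shift of the handle's end.

```bash
cat > trav.py <<'E'
from h import *
from scipy.optimize import minimize_scalar
a=np.radians(2.2);ax=np.array([np.sin(a),-np.cos(a),0])
E0=np.array([563.,-221.5,55])
def patch(im,c,r=9,k=8):
    return cv2.resize(cv2.getRectSubPix(im.astype(np.float32),(2*r+1,2*r+1),tuple(map(float,c))),None,fx=1,fy=1)
def travel(im1,im0):
    """track the near end of the green bar: normalised correlation over travel d"""
    def gg(i): i=i.astype(np.float32);return cv2.GaussianBlur(i[:,:,1]-.5*(i[:,:,0]+i[:,:,2]),(0,0),.7)
    g0,g1=gg(im0),gg(im1);c0=proj("side",E0)[0]
    t=patch(g0,c0,6).ravel();t=t-t.mean();best=[]
    for d in np.arange(-5,75,.5):
        best_e=max((np.dot(t,q-q.mean())/np.linalg.norm(t)/np.linalg.norm(q-q.mean()),e) for e in(-1,-.5,0,.5,1) for q in[patch(g1,proj("side",E0+d*ax)[0]+[0.4*e,-.6*e],6).ravel()])
        best.append((best_e[0],d,best_e[1]))
    return sorted(best)[::-1][:4]
def ring(im):
    h=cv2.cvtColor(np.ascontiguousarray(im[250-8:250+0]),cv2.COLOR_RGB2HSV) if 0 else cv2.cvtColor(np.ascontiguousarray(im),cv2.COLOR_RGB2HSV)
    v,u=np.mgrid[232:262,398:428];p=h[232:262,398:428]
    m=(p[:,:,0]<20)&(p[:,:,1]>70)&(p[:,:,2]>60)
    return int(m.sum()),(u[m].mean().round(1),v[m].mean().round(1)) if m.any() else None, int(p[:,:,1][(p[:,:,0]<22)].max(initial=0))
E
python3 - <<'E'
from trav import *
L=lambda f:cv2.imread(f)[:,:,::-1].copy()
i0=L("pics/side0.png");print(travel(L("pics/side2.png"),i0)[:2]);i3=L("pics/side3.png");print(travel(i3,i0));print(ring(i3),ring(i0))
E
```

```text
[(np.float32(0.9998885), np.float64(0.0), 0), (np.float32(0.99748856), np.float64(0.5), 0)]
[(np.float32(0.9900065), np.float64(41.5), -0.5), (np.float32(0.9876832), np.float64(41.0), -0.5), (np.float32(0.9872878), np.float64(42.0), 0), (np.float32(0.9839985), np.float64(40.5), -1)]
(0, None, 29) (0, None, 21)
```

Emit:
apply_moves:
  targets:
    - [0,3,0,0,0,0,0.9]
    - [0,3,0,0,0,0,0.9]
    - [0,1.5,0,0,0,0,0.9]
    - [0,0,0,0,0,0,0.9]

```text
time: 36.55
tool_pos: [611.2, -266.7, 57.5]
tcp_rot: [-179.8, -0.0, 2.3]
ft_force: [-3.0, 11.0, 9.7]
finger_gap: 13.6
grip_force: 68.7
```

```bash
python3 - <<'E'
from go import *
from trav import *
go();im=optics.snapshot("side");cv2.imwrite("pics/side4.png",im[:,:,::-1])
print(travel(im,cv2.imread("pics/side0.png")[:,:,::-1].copy())[:3],ring(im))
a=cv2.resize(im[225:275,385:445,::-1],None,fx=10,fy=10,interpolation=2);cv2.imwrite("pics/v4.png",a)
E
```

```text
t 36.55 pos [ 611.2 -266.7   57.5] rot [-179.8   -0.     2.3] j6 59.6 F [-3.  11.   9.7] M [1.76 0.48 0.02] gap 13.6 grip 68.7
[(np.float32(0.9878367), np.float64(48.5), -0.5), (np.float32(0.98621184), np.float64(49.0), 0), (np.float32(0.9858448), np.float64(48.0), -0.5)] (15, (np.float64(405.1), np.float64(237.6)), 117)
```

View pics/v4.png

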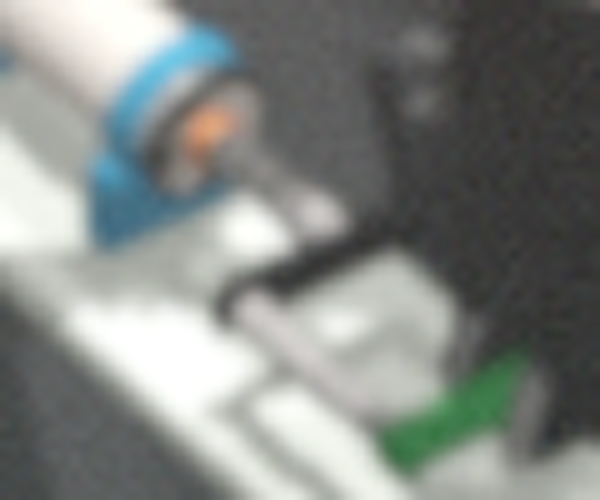

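The orange ring is just showing in the mouth, at crop (210,130). The draw is about 48 mm, so I'll add 2 mm and hold.

Emit:
apply_moves:
  targets:
    - [0,2,0,0,0,0,0.9]
    - [0,0,0,0,0,0,0.9]
    - [0,0,0,0,0,0,0.9]
    - [0,0,0,0,0,0,0.9]

```text
time: 37.1
tool_pos: [611.3, -268.5, 57.5]
tcp_rot: [-179.8, 0.0, 2.3]
ft_force: [-3.3, 11.7, 10.7]
finger_gap: 13.8
grip_force: 68.8
```

```bash
python3 - <<'E'
from go import *
from trav import *
go();im=optics.snapshot("side");cv2.imwrite("pics/side5.png",im[:,:,::-1])
print(travel(im,cv2.imread("pics/side0.png")[:,:,::-1].copy())[:3],ring(im))
E
```

```text
t 37.1 pos [ 611.3 -268.5   57.5] rot [-179.8    0.     2.3] j6 59.5 F [-3.3 11.7 10.7] M [ 1.89  0.52 -0.06] gap 13.8 grip 68.8
[(np.float32(0.99175245), np.float64(50.5), -0.5), (np.float32(0.9897598), np.float64(51.0), -0.5), (np.float32(0.9896173), np.float64(50.0), -1)] (22, (np.float64(405.5), np.float64(237.7)), 138)
```

Emit:
apply_moves:
  targets:
    - [0,0,0,0,0,0,0.9]
    - [0,0,0,0,0,0,0.9]
    - [0,0,0,0,0,0,0.9]
    - [0,0,0,0,0,0,0.9]
    - [0,0,0,0,0,0,0.9]
    - [0,0,0,0,0,0,0.9]
    - [0,0,0,0,0,0,0.9]
    - [0,0,0,0,0,0,0.9]
    - [0,0,0,0,0,0,0.9]
    - [0,0,0,0,0,0,0.9]
    - [0,0,0,0,0,0,0.9]
    - [0,0,0,0,0,0,0.9]
    - [0,0,0,0,0,0,0.9]
    - [0,0,0,0,0,0,0.9]
    - [0,0,0,0,0,0,0.9]
    - [0,0,0,0,0,0,0.9]
    - [0,0,0,0,0,0,0.9]
    - [0,0,0,0,0,0,0.9]
    - [0,0,0,0,0,0,0.9]
    - [0,0,0,0,0,0,0.9]

```text
time: 39.65
tool_pos: [611.3, -268.5, 57.5]
tcp_rot: [-179.8, 0.0, 2.3]
ft_force: [-2.8, 12.5, 10.8]
finger_gap: 13.6
grip_force: 68.8
```

```bash
python3 - <<'E'
from go import *
from trav import *
go();im=optics.snapshot("side");cv2.imwrite("pics/side6.png",im[:,:,::-1])
print(travel(im,cv2.imread("pics/side0.png")[:,:,::-1].copy())[:3],ring(im))
E
```

```text
t 39.65 pos [ 611.3 -268.5   57.5] rot [-179.8    0.     2.3] j6 59.5 F [-2.8 12.5 10.8] M [1.9  0.54 0.05] gap 13.6 grip 68.8
[(np.float32(0.99157995), np.float64(50.5), -0.5), (np.float32(0.99063194), np.float64(51.0), -0.5), (np.float32(0.9895601), np.float64(50.0), -1)] (24, (np.float64(405.3), np.float64(237.9)), 143)
```

Emit:
apply_moves:
  targets:
    - [0,-3,0,0,0,0,0.9]
    - [0,-5,0,0,0,0,0.9]
    - [0,-6,0,0,0,0,0.9]
    - [0,-6,0,0,0,0,0.9]
    - [0,-6,0,0,0,0,0.9]
    - [0,-6,0,0,0,0,0.9]
    - [0,-6,0,0,0,0,0.9]
    - [0,-5,0,0,0,0,0.9]
    - [0,-4,0,0,0,0,0.9]
    - [0,-1.5,0,0,0,0,0.9]
    - [0,0,0,0,0,0,0.9]
    - [0,0,0,0,0,0,0.5]
    - [0,0,0,0,0,0,0.5]
    - [0,0,0,0,0,0,0.5]
    - [0,0,0,0,0,0,0.5]

```text
time: 41.58
tool_pos: [609.0, -222.3, 56.5]
tcp_rot: [180.0, 0.0, 2.2]
ft_force: [-0.0, -0.4, -0.4]
finger_gap: 42.9
grip_force: 0.0
```

Emit:
apply_moves:
  targets:
    - [0,0,-8,0,0,0,0.5]
    - [0,0,-20,0,0,0,0.5]
    - [0,0,-35,0,0,0,0.5]
    - [0,0,-40,0,0,0,0.5]
    - [0,0,-20,0,0,0,0.5]
    - [0,0,0,0,0,0,0.42]
    - [0,0,0,0,0,0,0.42]

```text
time: 42.45
tool_pos: [608.3, -221.8, 178.0]
tcp_rot: [-179.9, 0.1, 2.2]
ft_force: [-0.4, -0.3, -0.5]
finger_gap: 49.5
grip_force: 0.0
```

```bash
python3 - <<'E'
from go import *
from trav import *
from ydiff import comps
go([599.2,64.2,180,2.2]);im=optics.snapshot("side");cv2.imwrite("pics/side7.png",im[:,:,::-1])
print(travel(im,cv2.imread("pics/side0.png")[:,:,::-1].copy())[:3],ring(im),comps("side",im))
im=optics.snapshot("top");cv2.imwrite("pics/top7.png",im[:,:,::-1]);print(comps("top",im))
E
```

```text
t 42.45 pos [ 608.3 -221.8  178. ] rot [-1.799e+02  1.000e-01  2.200e+00] j6 63.2 F [-0.4 -0.3 -0.5] M [-0.   -0.   -0.03] gap 49.5 grip 0.0
[599.2, 64.2, 180, 2.2] shift [   2.  -286.1   -1.7] turn [-0.001  0.002  0.   ]
[(np.float32(0.9862192), np.float64(0.5), 0), (np.float32(0.9847454), np.float64(0.0), -0.5), (np.float32(0.984358), np.float64(1.0), 0.5)] (0, None, 23) [(array([378.9, 161.1]), np.int32(66)), (array([356.5, 186.7]), np.int32(392))]
[(array([271.3,  93.9]), np.int32(79)), (array([298.7, 152.3]), np.int32(211)), (array([319.9, 153.3]), np.int32(207))]
```

The gauge is home (measured travel 0 ± 1 mm) and the bars are unmoved. Now putting the bars in the tray.

Emit:
apply_moves:
  targets:
    - [0,-10,0,0,0,0,0.42]
    - [0,-22,0,0,0,0,0.42]
    - [0,-32,0,0,0,0,0.42]
    - [0,-38,0,0,0,0,0.42]
    - [1,-40,0,0,0,0,0.42]
    - [1,-40,0,0,0,0,0.42]
    - [0,-40,0,0,0,0,0.42]
    - [0,-32,0,0,0,0,0.42]
    - [0,-20,0,0,0,0,0.42]
    - [0,-9,0,0,0,0,0.42]
    - [0,-3,0,0,0,0,0.42]
    - [0,0,0,0,0,0,0.42]
    - [0,0,0,0,0,0,0.42]

```text
time: 44.18
tool_pos: [600.1, 62.8, 179.6]
tcp_rot: [180.0, 0.0, 2.2]
ft_force: [0.2, -0.4, -0.4]
finger_gap: 49.8
grip_force: 0.0
```

```bash
python3 - <<'E'
from go import *
from ydiff import comps
go([599.2,64.2,98.5,2.2])
for n in C: print(n,comps(n,optics.snapshot(n)))
E
```

```text
t 44.17 pos [600.1  62.8 179.6] rot [180.    0.    2.2] j6 89.0 F [ 0.2 -0.4 -0.4] M [ 0.01 -0.01  0.07] gap 49.8 grip 0.0
[599.2, 64.2, 98.5, 2.2] shift [-0.9 -1.5 81.1] turn [ 0.     0.    -0.001]
side [(array([356.5, 187.2]), np.int32(402))]
top [(array([271.3,  94.1]), np.int32(78)), (array([299.5, 153.1]), np.int32(120)), (array([319.9, 155. ]), np.int32(137))]
```

Emit:
apply_moves:
  targets:
    - [-1,-1.5,10,0,0,0,0.42]
    - [0,0,20,0,0,0,0.42]
    - [0,0,22,0,0,0,0.42]
    - [0,0,18,0,0,0,0.42]
    - [0,0,8,0,0,0,0.42]
    - [0,0,3,0,0,0,0.42]
    - [0,0,0,0,0,0,0.42]
    - [0,0,0,0,0,0,0.8]
    - [0,0,0,0,0,0,0.8]
    - [0,0,0,0,0,0,0.8]
    - [0,0,0,0,0,0,0.8]
    - [0,0,0,0,0,0,0.8]
  force: 60

```text
time: 45.78
tool_pos: [599.8, 65.2, 99.9]
tcp_rot: [180.0, -0.1, 2.2]
ft_force: [-0.2, -0.9, 5.8]
finger_gap: 29.0
grip_force: 61.0
```

Emit:
apply_moves:
  targets:
    - [0,0,-8,0,0,0,0.8]
    - [0,0,-18,0,0,0,0.8]
    - [0,0,-18,0,0,0,0.8]
    - [0,0,-8,0,0,-0.035,0.8]
    - [0,0,0,0,0,0,0.8]
    - [0,0,0,0,0,0,0.8]
  force: 80

```text
time: 46.52
tool_pos: [598.5, 65.1, 150.1]
tcp_rot: [-180.0, 0.1, 4.2]
ft_force: [-0.6, -0.2, -3.7]
finger_gap: 28.6
grip_force: 79.9
```

```bash
python3 go.py 385.2,224.9,150,4.2
```

```text
t 46.52 pos [598.5  65.1 150.1] rot [-1.8e+02  1.0e-01  4.2e+00] j6 87.1 F [-0.6 -0.2 -3.7] M [0.02 0.06 0.  ] gap 28.6 grip 79.9
[385.2, 224.9, 150.0, 4.2] shift [-201.  -175.     0.3] turn [-0.     0.001  0.   ]
```

Emit:
apply_moves:
  targets:
    - [-7.5,-6.6,0,0,0,0,0.8]
    - [-15,-13,0,0,0,0,0.8]
    - [-22.6,-19.7,0,0,0,0,0.8]
    - [-25.6,-22.3,0,0,0,0,0.8]
    - [-25.6,-22.3,0,0,0,0,0.8]
    - [-25.6,-22.3,0,0,0,0,0.8]
    - [-25.6,-22.3,0,0,0,0,0.8]
    - [-22.6,-19.7,0,0,0,0,0.8]
    - [-16.6,-14.5,15,0,0,0,0.8]
    - [-9,-8,25,0,0,0,0.8]
    - [-5,-4.3,25,0,0,0,0.8]
    - [0,0,10,0,0,0,0.8]
    - [0,0,0,0,0,0,0.8]
    - [0,0,0,0,0,0,0.8]

```text
time: 48.28
tool_pos: [386.8, 225.0, 76.7]
tcp_rot: [-180.0, -0.1, 4.2]
ft_force: [0.2, -0.6, -4.1]
finger_gap: 28.4
grip_force: 79.9
```

```bash
python3 go.py 385.2,224.9,31,4.2
```

```text
t 48.27 pos [386.8 225.   76.7] rot [-1.8e+02 -1.0e-01  4.2e+00] j6 109.4 F [ 0.2 -0.6 -4.1] M [ 0.08 -0.02 -0.02] gap 28.4 grip 79.9
[385.2, 224.9, 31.0, 4.2] shift [-1.7  0.  45.7] turn [-0.    -0.002  0.   ]
```

Emit:
apply_moves:
  targets:
    - [-1.6,0,8,0,0,0,0.8]
    - [0,0,15,0,0,0,0.8]
    - [0,0,13,0,0,0,0.8]
    - [0,0,7,0,0,0,0.8]
    - [0,0,2.6,0,0,0,0.8]
    - [0,0,0,0,0,0,0.8]
    - [0,0,0,0,0,0,0.8]

```text
time: 49.15
tool_pos: [384.5, 224.9, 30.2]
tcp_rot: [-180.0, -0.0, 4.2]
ft_force: [0.5, -0.6, -5.2]
finger_gap: 28.6
grip_force: 80.1
```

Emit:
apply_moves:
  targets:
    - [0,0,0,0,0,0,0.42]
    - [0,0,0,0,0,0,0.42]
    - [0,0,0,0,0,0,0.42]
    - [0,0,-10,0,0,0,0.42]
    - [0,0,-25,0,0,0,0.42]
    - [0,0,-35,0,0,0,0.42]
    - [0,0,-40,0,0,0,0.42]
    - [0,0,-30,0,0,0,0.42]
    - [0,0,-10,0,0,0.035,0.42]
    - [0,0,0,0,0,0,0.42]
  force: 60

```text
time: 50.4
tool_pos: [384.6, 224.9, 180.5]
tcp_rot: [-180.0, -0.1, 2.2]
ft_force: [-0.4, -0.1, -0.1]
finger_gap: 49.6
grip_force: 0.0
```

```bash
python3 - <<'E'
from go import *
from ydiff import comps
go([597,134.4,180,2.2])
for n in C:
    im=optics.snapshot(n);cv2.imwrite(f"pics/{n}8.png",im[:,:,::-1]);print(n,comps(n,im),proj(n,[[597,134,104],[385,225,34]]))
E
```

```text
t 50.4 pos [384.6 224.9 180.5] rot [-1.8e+02 -1.0e-01  2.2e+00] j6 111.5 F [-0.4 -0.1 -0.1] M [ 0.03 -0.07 -0.01] gap 49.6 grip 0.0
[597, 134.4, 180, 2.2] shift [208.8  98.5   0.6] turn [-0.    -0.001 -0.001]
side [(array([379.1, 160.6]), np.int32(59)), (array([349.8, 181.3]), np.int32(184)), (array([279.7, 203.1]), np.int32(143))] [[349.35469403 178.46949221]
 [279.39970809 200.07516211]]
top [(array([271.2,  94. ]), np.int32(80)), (array([298.6, 152.3]), np.int32(216)), (array([267. , 220.1]), np.int32(83))] [[299.07994665 151.90917108]
 [267.4739936  216.55777172]]
```

Emit:
apply_moves:
  targets:
    - [9,4.3,0,0,0,0,0.42]
    - [20,9.4,0,0,0,0,0.42]
    - [30.8,14.5,0,0,0,0,0.42]
    - [34.3,16.2,0,0,0,0,0.42]
    - [34.3,16.2,0,0,0,0,0.42]
    - [34.3,16.2,0,0,0,0,0.42]
    - [25.3,12,0,0,0,0,0.42]
    - [13.6,6.4,0,0,0,0,0.42]
    - [7.2,3.4,0,0,0,0,0.42]
    - [0,0,0,0,0,0,0.42]
    - [0,0,0,0,0,0,0.42]

```text
time: 51.88
tool_pos: [596.2, 134.8, 180.1]
tcp_rot: [-180.0, 0.0, 2.3]
ft_force: [-0.8, 0.4, 0.4]
finger_gap: 49.6
grip_force: 0.0
```

```bash
python3 - <<'E'
from go import *
from ydiff import comps
go([596.8,134.4,98.5,2.2])
for n in C: print(n,comps(n,optics.snapshot(n)))
E
```

```text
t 51.88 pos [596.2 134.8 180.1] rot [-180.     0.     2.3] j6 95.7 F [-0.8  0.4  0.4] M [ 0.04 -0.   -0.03] gap 49.6 grip 0.0
[596.8, 134.4, 98.5, 2.2] shift [ 0.6  0.5 81.6] turn [-0.     0.     0.001]
side [(array([379.1, 160.7]), np.int32(63)), (array([350.1, 181.5]), np.int32(183)), (array([280.1, 203. ]), np.int32(132))]
top [(array([298.6, 153.7]), np.int32(134))]
```

Emit:
apply_moves:
  targets:
    - [0.5,0,10,0,0,0,0.42]
    - [0,0,20,0,0,0,0.42]
    - [0,0,22,0,0,0,0.42]
    - [0,0,18,0,0,0,0.42]
    - [0,0,8,0,0,0,0.42]
    - [0,0,3.5,0,0,0,0.42]
    - [0,0,0,0,0,0,0.42]
    - [0,0,0,0,0,0,0.8]
    - [0,0,0,0,0,0,0.8]
    - [0,0,0,0,0,0,0.8]
    - [0,0,0,0,0,0,0.8]
    - [0,0,0,0,0,0,0.8]
  force: 60

```text
time: 53.48
tool_pos: [598.1, 134.4, 99.8]
tcp_rot: [-180.0, -0.1, 2.2]
ft_force: [-0.7, -0.7, 6.6]
finger_gap: 29.0
grip_force: 61.1
```

Emit:
apply_moves:
  targets:
    - [0,0,-8,0,0,0,0.8]
    - [0,0,-18,0,0,0,0.8]
    - [0,0,-18,0,0,0,0.8]
    - [0,0,-8,0,0,-0.035,0.8]
    - [0,0,0,0,0,0,0.8]
    - [0,0,0,0,0,0,0.8]
  force: 80

```text
time: 54.22
tool_pos: [596.8, 134.3, 149.9]
tcp_rot: [180.0, 0.1, 4.2]
ft_force: [-0.2, 0.2, -4.8]
finger_gap: 28.9
grip_force: 79.9
```

```bash
python3 go.py 380,294.7,150,4.2
```

```text
t 54.23 pos [596.8 134.3 149.9] rot [1.8e+02 1.0e-01 4.2e+00] j6 93.7 F [-0.2  0.2 -4.8] M [-0.05  0.03  0.05] gap 28.9 grip 79.9
[380.0, 294.7, 150.0, 4.2] shift [-2.044e+02 -1.759e+02  1.000e-01] turn [0.    0.001 0.   ]
```

Emit:
apply_moves:
  targets:
    - [-7.5,-6.6,0,0,0,0,0.8]
    - [-15,-13,0,0,0,0,0.8]
    - [-23.6,-20,0,0,0,0,0.8]
    - [-26,-22.4,0,0,0,0,0.8]
    - [-26,-22.4,0,0,0,0,0.8]
    - [-26,-22.4,0,0,0,0,0.8]
    - [-26,-22.4,0,0,0,0,0.8]
    - [-23.6,-19.9,0,0,0,0,0.8]
    - [-16.6,-14.5,15,0,0,0,0.8]
    - [-9,-8,25,0,0,0,0.8]
    - [-6,-4.3,25,0,0,0,0.8]
    - [0,0,10,0,0,0,0.8]
    - [0,0,0,0,0,0,0.8]
    - [0,0,0,0,0,0,0.8]

```text
time: 55.98
tool_pos: [380.4, 295.0, 76.8]
tcp_rot: [-180.0, -0.1, 4.2]
ft_force: [0.4, 0.4, -4.3]
finger_gap: 28.4
grip_force: 79.9
```

```bash
python3 go.py 380,294.7,31,4.2
```

```text
t 55.98 pos [380.4 295.   76.8] rot [-1.8e+02 -1.0e-01  4.2e+00] j6 117.5 F [ 0.4  0.4 -4.3] M [-0.02  0.02 -0.02] gap 28.4 grip 79.9
[380.0, 294.7, 31.0, 4.2] shift [-0.5  0.3 45.8] turn [-0.001 -0.002  0.   ]
```

Emit:
apply_moves:
  targets:
    - [-0.5,0,8,0,0,0,0.8]
    - [0,0,15,0,0,0,0.8]
    - [0,0,13,0,0,0,0.8]
    - [0,0,7,0,0,0,0.8]
    - [0,0,2.6,0,0,0,0.8]
    - [0,0,0,0,0,0,0.8]
    - [0,0,0,0,0,0,0.8]

```text
time: 56.85
tool_pos: [379.3, 294.7, 30.1]
tcp_rot: [-180.0, -0.0, 4.2]
ft_force: [-0.1, 0.5, -4.3]
finger_gap: 28.7
grip_force: 80.1
```

Emit:
apply_moves:
  targets:
    - [0,0,0,0,0,0,0.42]
    - [0,0,0,0,0,0,0.42]
    - [0,0,0,0,0,0,0.42]
    - [0,0,-10,0,0,0,0.42]
    - [0,0,-25,0,0,0,0.42]
    - [0,0,-35,0,0,0,0.42]
    - [0,0,-50,0,0,0,0.42]
    - [0,0,-50,0,0,0,0]
    - [0,0,-35,0,0,0,0]
    - [0,0,-15,0,0,0,0]
    - [0,0,0,0,0,0,0]
  force: 60

```text
time: 58.22
tool_pos: [379.4, 294.8, 250.7]
tcp_rot: [-180.0, -0.1, 4.2]
ft_force: [-0.0, 0.5, -0.6]
finger_gap: 85.6
grip_force: 0.0
```

```bash
python3 - <<'E'
from go import *
from ydiff import comps
go([591,268.6,250,4.2])
for n in C:
    im=optics.snapshot(n);cv2.imwrite(f"pics/{n}9.png",im[:,:,::-1]);print(n,comps(n,im),proj(n,[[380,294.7,34],[385,225,34]]))
E
```

```text
t 58.23 pos [379.4 294.8 250.7] rot [-1.8e+02 -1.0e-01  4.2e+00] j6 117.5 F [-0.   0.5 -0.6] M [-0.    0.04 -0.02] gap 85.6 grip 0.0
[591, 268.6, 250, 4.2] shift [209.1  41.8   1. ] turn [-0.001 -0.002  0.   ]
side [(array([379.1, 160.7]), np.int32(65)), (array([269.6, 193.1]), np.int32(136)), (array([280.3, 203.1]), np.int32(151))] [[269.09042555 190.054338  ]
 [279.39970809 200.07516211]]
top [(array([271.3,  94.2]), np.int32(83)), (array([267.5, 218.1]), np.int32(118))] [[246.79591407 216.34582037]
 [267.4739936  216.55777172]]
```

Emit:
apply_moves:
  targets:
    - [9,1.8,0,0,0,0,0]
    - [20,4,0,0,0,0,0]
    - [30,6,0,0,0,0,0]
    - [35,7,0,0,0,0,0]
    - [35,7,0,0,0,0,0]
    - [35,7,0,0,0,0,0]
    - [25,5,0,0,0,0,0]
    - [13,2.6,0,0,0,0,0]
    - [7,1.4,0,0,0,0,0]
    - [0,0,0,0,0,0,0]
    - [0,0,0,0,0,0,0]

```text
time: 59.7
tool_pos: [590.0, 268.6, 250.1]
tcp_rot: [-180.0, 0.0, 4.3]
ft_force: [-0.1, -0.3, -1.2]
finger_gap: 85.3
grip_force: 0.0
```

```bash
python3 go.py 591,268.8,167.5,4.2
```

```text
t 59.7 pos [590.  268.6 250.1] rot [-180.     0.     4.3] j6 105.7 F [-0.1 -0.3 -1.2] M [-0.05 -0.02  0.01] gap 85.3 grip 0.0
[591.0, 268.8, 167.5, 4.2] shift [ 1.  -0.1 82.6] turn [-0.     0.     0.001]
```

Emit:
apply_moves:
  targets:
    - [0.5,0,10,0,0,0,0]
    - [0,0,20,0,0,0,0]
    - [0,0,22,0,0,0,0]
    - [0,0,18,0,0,0,0]
    - [0,0,12,0,0,0,0]
    - [0,0,0,0,0,0,0]
    - [0,0,0,0,0,0,0.6]
    - [0,0,0,0,0,0,0.6]
    - [0,0,0,0,0,0,0.6]
    - [0,0,0,0,0,0,0.6]
    - [0,0,0,0,0,0,0.6]
  force: 50

```text
time: 61.08
tool_pos: [591.7, 268.9, 169.5]
tcp_rot: [-179.9, -0.1, 4.2]
ft_force: [-1.2, 1.1, 5.5]
finger_gap: 49.1
grip_force: 52.2
```

```bash
python3 go.py
```

```text
t 61.08 pos [591.7 268.9 169.5] rot [-1.799e+02 -1.000e-01  4.200e+00] j6 105.7 F [-1.2  1.1  5.5] M [0.09 0.22 0.01] gap 49.1 grip 52.2
```

Emit:
apply_moves:
  targets:
    - [0,0,0,0,0,-0.06,0.6]
    - [0,0,0,0,0,-0.12,0.6]
    - [0,0,0,0,0,-0.14,0.6]
    - [0,0,0,0,0,-0.14,0.6]
    - [0,0,0,0,0,-0.14,0.6]
    - [0,0,0,0,0,-0.14,0.6]
    - [0,0,0,0,0,-0.14,0.6]
    - [0,0,0,0,0,-0.14,0.6]
    - [0,0,0,0,0,-0.14,0.6]
    - [0,0,0,0,0,-0.14,0.6]
    - [0,0,0,0,0,-0.14,0.6]
    - [0,0,0,0,0,-0.14,0.6]
    - [0,0,0,0,0,-0.14,0.6]
    - [0,0,0,0,0,-0.14,0.6]
    - [0,0,0,0,0,-0.14,0.6]
    - [0,0,0,0,0,-0.14,0.6]
    - [0,0,0,0,0,-0.14,0.6]
    - [0,0,0,0,0,-0.12,0.6]
    - [0,0,0,0,0,-0.06,0.6]
    - [0,0,0,0,0,0,0.6]

```text
time: 63.58
tool_pos: [590.0, 269.4, 169.5]
tcp_rot: [180.0, -0.1, 145.3]
ft_force: [-11.0, 3.3, 10.5]
finger_gap: 48.8
grip_force: 53.0
```

```bash
python3 go.py
```

```text
t 63.58 pos [590.  269.4 169.5] rot [ 1.800e+02 -1.000e-01  1.453e+02] j6 -35.3 F [-11.    3.3  10.5] M [0.28 1.62 0.12] gap 48.8 grip 53.0
```

Emit:
apply_moves:
  targets:
    - [0,0,0,0,0,-0.06,0.6]
    - [0,0,0,0,0,-0.06,0.6]
    - [0,0,0,0,0,0,0.6]

```text
time: 63.95
tool_pos: [590.0, 269.3, 169.5]
tcp_rot: [180.0, -0.1, 152.2]
ft_force: [-10.3, 0.9, 11.2]
finger_gap: 48.7
grip_force: 53.1
```

```bash
python3 go.py
```

```text
t 63.95 pos [590.  269.3 169.5] rot [ 1.800e+02 -1.000e-01  1.522e+02] j6 -42.2 F [-10.3   0.9  11.2] M [0.22 1.61 0.22] gap 48.7 grip 53.1
```

Emit:
apply_moves:
  targets:
    - [0,0,0,0,0,-0.05,0.6]
    - [0,0,0,0,0,-0.05,0.6]
    - [0,0,0,0,0,0,0.6]

```text
time: 64.32
tool_pos: [591.2, 268.8, 169.5]
tcp_rot: [179.9, 0.0, 157.8]
ft_force: [-3.9, -0.3, 6.3]
finger_gap: 48.2
grip_force: 52.8
```

```bash
python3 go.py
```

```text
t 64.33 pos [591.2 268.8 169.5] rot [179.9   0.  157.8] j6 -47.9 F [-3.9 -0.3  6.3] M [ 0.15  0.54 -0.75] gap 48.2 grip 52.8
```

The stop is reached exactly 150° after 6, which confirms both settings. Releasing and retreating.

Emit:
apply_moves:
  targets:
    - [0,0,0,0,0,0.03,0.6]
    - [0,0,0,0,0,0,0.6]
    - [0,0,0,0,0,0,0]
    - [0,0,0,0,0,0,0]
    - [0,0,0,0,0,0,0]
    - [0,0,-10,0,0,0,0]
    - [0,0,-25,0,0,0,0]
    - [0,0,-35,0,0,0,0]
    - [0,0,-30,0,0,0,0]
    - [20,10,0,0,0,0,0]
    - [40,20,0,0,0,0,0]
    - [45,22,0,0,0,0,0]
    - [45,22,0,0,0,0,0]
    - [45,22,0,0,0,0,0]
    - [45,22,0,0,0,0,0]
    - [45,22,0,0,0,0,0]
    - [30,15,0,0,0,0,0]
    - [10,5,0,0,0,0,0]
    - [0,0,0,0,0,0,0]
    - [0,0,0,0,0,0,0]

```text
time: 66.82
tool_pos: [359.7, 545.6, 267.8]
tcp_rot: [-180.0, 0.0, 156.0]
ft_force: [-0.3, 0.0, -0.5]
finger_gap: 85.4
grip_force: 0.0
```

```bash
python3 - <<'E'
from go import *
from trav import *
from ydiff import comps
go();I={}
for n in C:
    im=optics.snapshot(n);I[n]=im;cv2.imwrite(f"pics/{n}10.png",im[:,:,::-1]);print(n,comps(n,im))
print(travel(I["side"],cv2.imread("pics/side0.png")[:,:,::-1].copy())[:1])
a=cv2.resize(I["top"][120:250,170:440,::-1],(780,375),interpolation=2);b=cv2.resize(I["side"][125:265,220:500,::-1],(440,220),interpolation=2)
cv2.imwrite("pics/v10.png",np.vstack([a,np.pad(b,((0,0),(0,340),(0,0)))]))
E
```

```text
t 66.83 pos [359.7 545.6 267.8] rot [-180.    0.  156.] j6 -13.9 F [-0.3  0.  -0.5] M [-0.   -0.06 -0.01] gap 85.4 grip 0.0
side [(array([379. , 160.9]), np.int32(64)), (array([269.6, 193.2]), np.int32(126)), (array([280., 203.]), np.int32(135))]
top [(array([271.2,  94.1]), np.int32(81)), (array([246.9, 217.1]), np.int32(133)), (array([267.6, 217.7]), np.int32(126))]
[(np.float32(0.9999269), np.float64(0.0), 0)]
```

View pics/v10.png

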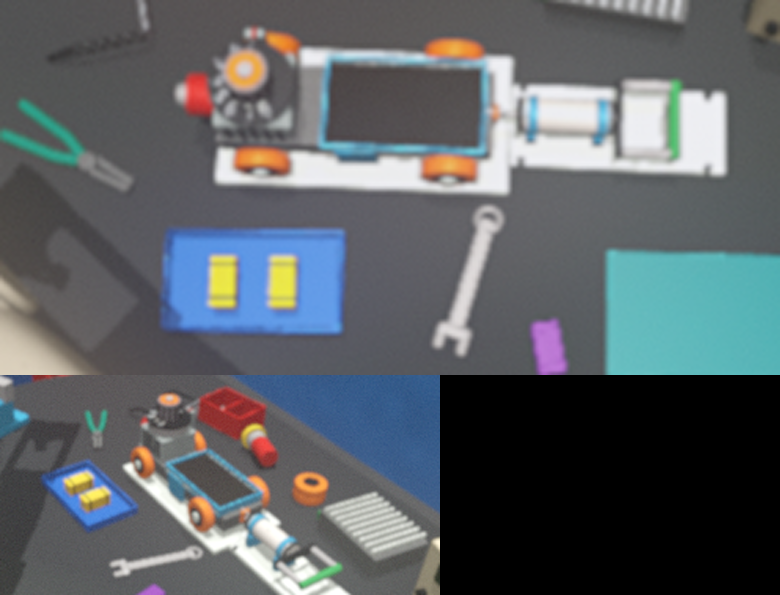

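Both bars are in the tray at crop (222,281) and (282,281). The deck is empty, the gauge is home and the tools have not moved. On the skirt, the numerals start at the pointer. Handing in.

```bash
python3 -c "
from bench import r
print(r.hand_in())"
```

```text
the job is handed in; nothing more can be done
None
```

I ran the pull test as asked and handed it in at about 67 s: collar at 6 (150° from the end stop), two bars on the deck, gauge held near 50 mm for over two seconds and let home, both bars in the blue tray, collar back at 1; the hand-in gave no verdict.

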